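# Unhook the keyhole tool hanger from behind the spray can

### The job

Move the tall spray can that stands in front of the sloping hanger board aside and stand it on the bench top, clear of its black pad; then slide the blue tool hanger up the slope until the stud's head is in the wide end of its keyhole, lift it free and lay it gently flat, fin up, in the middle of the grey mat. Then stand the can back on the middle of its pad. Do not knock anything over, and leave the other things on the bench and the tape roll on the board's top shelf where they are.

Things in the scene. Friction and masses are not known exactly. Their poses are not given: they have to be found in the camera images.
- stud_head (a point): Centre of the steel stud's round head (14 mm across, 4 mm thick) on the fixed wooden hanger board, 10 mm out from its plywood face; the neck is 6 mm thick, 8 mm long, square to the face. The face (160 mm wide) rises at 30 degrees from level and looks to the robot's left. Axes are the stand's, level: x to the board's back (the way the slope rises), y across its width (away from the robot), z up.
- hood_edge (a point): Middle of the lower front edge of the hood shelf (166 mm wide, 14 mm thick) that juts over the slope, 185 mm above the bench; axes as stud_head. A gripper pointing straight down at the fin hits it: come in tilted, about square to the slope. Lift the freed hanger 30 to 50 mm square to the slope, then draw it out to the front (-x) by 80 mm or more before raising it, or it hits the hood.
- hanger_fin (a point): Centre of the upright fin to grip on the blue hanger (loose, 0.13 to 0.25 kg). Axes: x along the plate to its slotted end (up the slope while it hangs), y across, z out of the plate (square to the slope; up when laid flat). The fin is 12 mm thick (y), 38 mm long (x), from 18 mm below (plate's top face) to 18 mm above this point; a lip at its top runs on 14 mm to +x.
- hanger_plate (a point): Centre of the hanger's plate (110 x 60 x 4 mm), axes as hanger_fin; the fin's centre is at x -26, z +20 mm from here. Keyhole: opening 24 mm (x) by 22 mm (y) centred at x +12 mm; from it a 9 mm wide slot runs to x +44 mm. Hanging, the stud's neck is at the slot's end (x +40 mm); about 28 mm (24 to 32) up the slope brings the stud's head to the opening, where it passes through.
- hanger: The blue tool hanger as a whole; its origin is the centre of the underside of its plate, axes as hanger_fin.
- can_mid (a point): Centre, half-way up, of the loose spray can with a green cap: 59 mm across, 225 mm tall (112 mm above and below this point), 0.2 to 0.3 kg, z along its axis. It is solid, cap included: grip it from above, 60 to 85 mm above this point. It stands close in front of the board, where the gripper must be to reach the hanger.
- can: The same can; its origin is the centre of its underside.
- pad_top (a point): Centre of the top of the round black rubber pad (90 mm across, 3 mm thick, fixed on the bench) on which the can stands at the start and belongs.
- mat_top (a point): Centre of the top of the grey mat (140 mm along its x, 160 mm along its y, 4 mm thick, fixed on the bench), left of the pad, nearer to it than the screw tin or farther. The bench is free from the pad away from the robot (along stud_head's +y): stand the can aside there, 140 to 180 mm from the pad's centre, so that a gripper at the hanger clears it.
- screw_tin: Open tin of screws, 74 mm across, 62 mm tall, to the left, beside the mat (nearer or farther); origin at the centre of its underside. Leave it.
- oil_bottle: Small dark green oil bottle with a red cap, 38x58 mm, 125 mm tall, standing far right, near the robot; origin under its centre. Leave it.
- padlock: Brass padlock, 22x44 mm, 70 mm tall, standing far right; origin under its centre. Leave it.
- tape: Grey tape roll, 103 mm across, 48 mm high, lying on the hood shelf; origin under its centre. Leave it.
- wrench: Steel wrench, 224 mm long, lying at the front of the bench, near the robot; origin under its centre. Leave it.
- paint_tin: White and red paint tin, 103 mm across, 120 mm tall, standing far left; origin under its centre. Leave it.
- mat: The grey mat as a whole; its origin is the centre of its underside.
Things that resemble listed ones, but are neither listed nor needed, are in the scene too. There is more than one size of the part that bears pad_top; the job needs the larger.

How it is judged:
By the outcome, as a careful person would: the job done as asked, in the order asked, and still so for the second after the job is handed in, with the robot touching nothing.
It also fails if it takes over 72 s, if anything falls off the work surface, if the arm or the gripper's body presses on something with over 40 N, if the wrist force passes 120 N, or if a joint passes its speed limit or range.

### The arm

A 6-joint arm with a two-finger parallel gripper is mounted at the origin on a cart in front of the work surface, level with it; the furniture and walls round the work are solid. World frame = base frame: x ahead of the robot, y to its left, z up, the work surface at z = 0. Lengths are in m, angles in rad, forces in N, time in s.
With the tool pointing down it reaches from about 0.35 to 0.975 m from the base axis. Payload 7.1 kg.
Tool frame: the origin (TCP) lies at the very end of the fingers, on their centre line; the grasp point (between the pads) lies 19 mm behind it (bot.grip_point_offset is the distance from the TCP to the grasp point, in m); y points along the fingers, z is the direction in which the jaws open and shut, and the axes are right-handed (so a half turn about y gives the same grasp; the last joint's range is limited). The gripper opens to 88 mm and grips with 3 to 60 N. Pads are 20 mm wide; open, the fingers measure 115 mm over their backs; the gripper's body (75 mm by 178 mm) begins 61 mm behind the grasp point.
Start: joints at [1.186, 0.423, 1.63, -0, 1.089, -0.019], TCP at [0.224, 0.584, 0.223] pointing down, gripper open.
Joint ranges: [-3, 3], [-0.9, 2.11], [0.09, 2.58], [-1.31, 4.45], [0.11, 2.69], [-2.54, 2.54]. Speed limits (rad/s): [2.39, 2.39, 3.01, 3.14, 3.14, 3.14].

### API

Orientations are given as a 3x3 rotation matrix whose columns are the frame's x, y, z axes.
In Python, from bench import bot, read_camera, silhouettes, place_of gives the robot as it stands. The module is installed in compiled form; this text tells all that it offers.
- The arm moves only by the tool step_arm, never from a script. Its argument "commands" is a list of rows, each a list of 3 entries, a list of its own where there are three numbers: the shift along the world's x, y, z in mm, then the turn, a rotation vector about the world's x, y, z in rad, then the finger opening in mm, from 0 to 87.8. In form: [[[x, y, z], [rx, ry, rz], hand], ...]. A call has 1 to 8 rows; each row shifts and turns the pose as measured when the row begins; what a row does not reach is not made up. A row lasts 1/10 s, in which the tool goes at most 50 mm and 8.59 degrees, less where a joint would pass 70% of its speed; a pose out of reach is approached as far as the arm can. A call with a gripper value outside its range is refused whole. The fingers move at their own pace and stop on an object; "grip_force" is the grip in N (left out, the last holds). Time passes only in rows, so rows that do not move let the fingers close. It gives the time, the measured TCP pose, the force and the opening at its end, in the units of the state.
- bot.observe(): the state, without advancing time (a new reading comes with each control period).
- read_camera(name): name is "side" or "top"; returns a dict with "image" (480x640x3 uint8, blue, green, red), "fovy" (degrees; the focal length in pixels is half the picture's height over the tangent of half this angle, whatever the lens; pixels are square), "cx", "cy" (the principal point, pixels), "dist_coeffs" ([k1, k2, p1, p2, k3] as OpenCV has them; the pictures are not rectified), "extrinsics" (4x4, takes a point from world to camera coordinates). Camera axes: x right, y up, looking along -z (the intrinsics and any distortion apply to the point x, -y, -z); pixel columns grow to the right and rows downward; lengths in m; the calibration is good to about 2 mm. A picture is of the moment at which its call begins. There is no depth.
- bot.hand_in(): hands the job in, once; it reports no verdict.
Trained networks look in the newest picture that a camera, given by its name, has taken for a name from the list of things; names that differ only in an ending like _2 or _b are one class to them, and where a whole thing is asked for, a point or a joint stands for the part that bears it (a point fixed in the world has none). Each returns a list of dicts, best first, with "p" (0 to 1); they miss things now and then, are a little off and sometimes report something else, mostly with a low value. They report only what shows in the picture. A call takes as long as a camera call. They do not tell look-alikes from the thing itself.
- silhouettes(camera, thing): "pixels" (480x640 bool, what is visible of it) and "location" ([column, row] in pixels, amid what is visible of it).
- place_of(camera, thing): "location" ([column, row] in pixels: a listed point, or the origin of a listed thing).
The state is a dict: "time": time; "q": joint angles; "joint_vel": joint speeds; "joint_torque": joint torques, N m; "eef_pos": TCP position; "ee_rot": TCP orientation; "contact_force": force on the tool from outside, world axes, zero at the start; "moment": the same for the moment, N m; "grip_width": finger opening in m.
Only numpy, scipy, OpenCV 4.12 (cv2) and the standard library are available. Lean on these libraries where they do the work, as an engineer would, in place of code of your own. Each camera call takes 0.05 s, during which the arm holds its last target.

## Working session

There is one attempt and no reset: what is moved stays moved. The work goes in short steps, Python scripts to look and compute and a tool call to move; the robot and the scene stay as the last step left them, time stands still between calls to the robot, and variables do not carry over. Pictures are saved under pics/ and viewed, and the job is handed in when it is done.

Besides the shell and the picture viewer there is one more tool, called after "Request:" by a JSON object that holds its "name" and its "arguments". step_arm: Moves the arm, as the interface text tells. Its arguments: {"type":"object","properties":{"commands":{"type":"array"},"grip_force":{"type":"number"}},"required":["commands"]}

```bash
mkdir -p pics
cat > h.py <<'E'
import numpy as np, cv2, sys
from bench import bot, read_camera, silhouettes, place_of
def cam(n):
    c=read_camera(n); f=240/np.tan(np.radians(c['fovy'])/2)
    c['K']=np.array([[f,0,c['cx']],[0,f,c['cy']],[0,0,1]]); c['D']=np.array(c['dist_coeffs'],float); c['E']=np.array(c['extrinsics']); return c
def ray(c,px):
    u=cv2.undistortPoints(np.array([[px]],float),c['K'],c['D'])[0,0]
    R=c['E'][:3,:3];t=c['E'][:3,3]
    d=R.T@np.array([u[0],-u[1],-1.]); return -R.T@t, d/np.linalg.norm(d)
def proj(c,P):
    P=np.atleast_2d(P); q=P@c['E'][:3,:3].T+c['E'][:3,3]; q=q*[1,-1,-1]
    return cv2.projectPoints(q,np.zeros(3),np.zeros(3),c['K'],c['D'])[0][:,0]
def onz(c,px,z):
    o,d=ray(c,px); return o+d*(z-o[2])/d[2]
def tri(c1,p1,c2,p2):
    o1,d1=ray(c1,p1);o2,d2=ray(c2,p2)
    A=np.stack([d1,-d2],1); s=np.linalg.lstsq(A,o2-o1,rcond=None)[0]
    a=o1+d1*s[0];b=o2+d2*s[1]; return (a+b)/2,np.linalg.norm(a-b)
E
python3 - <<'E'
from h import *
np.set_printoptions(precision=3,suppress=True)
C={n:cam(n) for n in('side','top')}
for n,c in C.items():
    cv2.imwrite(f'pics/{n}0.png',c['image']); print(n,c['fovy'],-c['E'][:3,:3].T@c['E'][:3,3], -c['E'][2,:3])
names='stud_head hood_edge hanger_fin hanger_plate hanger can_mid can pad_top mat_top screw_tin oil_bottle padlock tape wrench paint_tin mat'.split()
for t in names:
    for n in C: print(t,n,[(np.round(d['location'],1).tolist(),round(d['p'],2)) for d in place_of(n,t)][:4])
print(bot.observe())
E
```

```text
side 49.45102640528821 [-0.263  1.2    0.782] [ 0.47  -0.779 -0.415]
top 55.77080040863877 [ 0.354 -0.008  1.236] [ 0.129 -0.007 -0.992]
stud_head side [([340.7, 220.6], 0.86)]
stud_head top [([418.8, 221.4], 0.62)]
hood_edge side [([333.8, 202.2], 0.56)]
hood_edge top [([413.1, 217.4], 0.86), ([395.6, 230.8], 0.42)]
hanger_fin side [([336.0, 234.7], 0.56)]
hanger_fin top []
hanger_plate side [([333.6, 236.3], 0.72)]
hanger_plate top [([403.8, 223.7], 0.84), ([165.8, 217.0], 0.57), ([353.2, 243.8], 0.53)]
hanger side [([338.0, 235.7], 0.78)]
hanger top [([405.4, 226.5], 0.85)]
can_mid side [([325.8, 236.0], 0.63)]
can_mid top [([354.5, 239.4], 0.69)]
can side [([330.6, 266.4], 0.76)]
can top [([354.9, 246.6], 0.93)]
pad_top side [([325.3, 268.4], 0.65), ([387.1, 258.5], 0.42)]
pad_top top [([415.5, 295.9], 0.92), ([352.2, 245.4], 0.68), ([393.0, 231.4], 0.36), ([272.8, 262.4], 0.21)]
mat_top side [([302.5, 297.9], 0.94)]
mat_top top [([272.9, 257.8], 0.76), ([359.2, 240.5], 0.23)]
screw_tin side [([259.5, 318.8], 0.76), ([358.0, 278.2], 0.55)]
screw_tin top [([219.1, 250.4], 0.74)]
o
[... 267 characters left out ...]
0, 232.4], 0.47)]
wrench top []
paint_tin side [([193.8, 335.6], 0.88)]
paint_tin top [([162.7, 215.6], 0.75), ([415.3, 221.6], 0.71)]
mat side [([303.4, 298.1], 0.98)]
mat top [([275.9, 259.2], 0.75)]
{'time': 1.7, 'q': array([ 1.186,  0.423,  1.63 ,  0.   ,  1.089, -0.019]), 'joint_vel': array([0.   , 0.002, 0.001, 0.   , 0.   , 0.001]), 'joint_torque': array([ -0.001, -54.456, -27.405,   0.064,   0.017,  -0.   ]), 'eef_pos': array([0.224, 0.584, 0.223]), 'ee_rot': array([[ 0.934, -0.   ,  0.358],
       [-0.358, -0.   ,  0.934],
       [-0.   , -1.   , -0.   ]]), 'contact_force': array([ 0.8  , -0.374,  0.986]), 'moment': array([ 0.017,  0.014, -0.018]), 'grip_width': 0.08781191634815262}
```

View images.

Run:
```python
import cv2
a=cv2.imread('pics/side0.png'); b=cv2.imread('pics/top0.png')
cv2.imwrite('pics/side0c.png',cv2.resize(a[160:360,160:420],None,fx=3,fy=3,interpolation=cv2.INTER_CUBIC))
cv2.imwrite('pics/top0c.png',cv2.resize(b[170:330,250:500],None,fx=3,fy=3,interpolation=cv2.INTER_CUBIC))
```

```text
(no output)
```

View pics/side0.png

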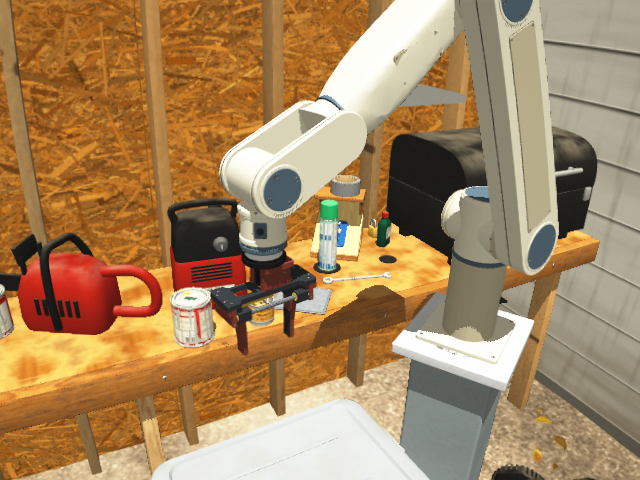

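View pics/top0.png

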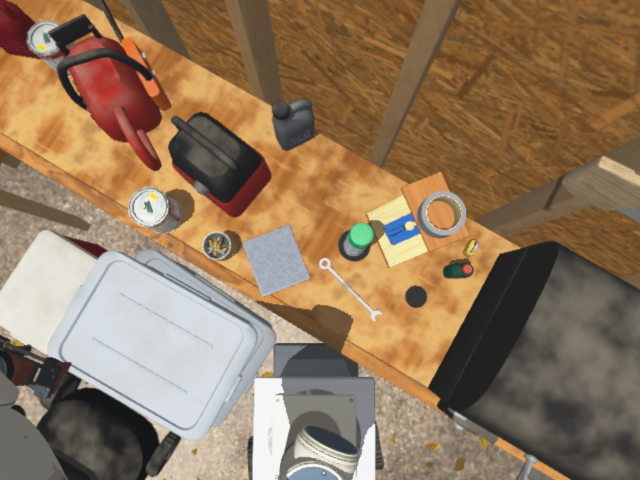

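View pics/side0c.png

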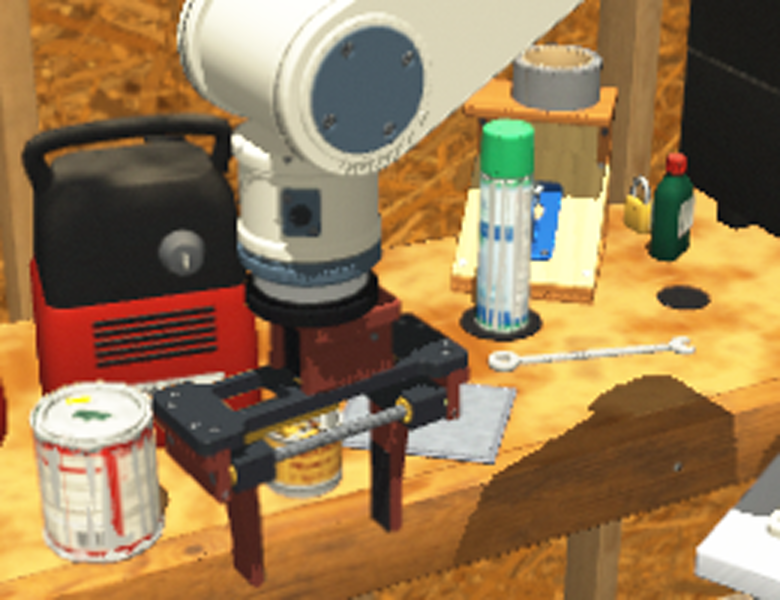

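View pics/top0c.png

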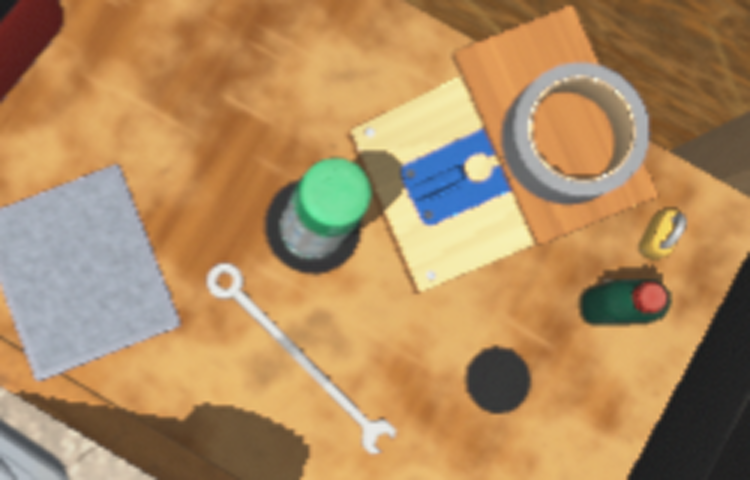

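Run:
```python
from h import *
import pickle
np.set_printoptions(precision=4,suppress=True)
C={n:cam(n) for n in('side','top')}
S={}
for t in ('can','mat','pad_top','hanger_plate','hanger'):
    for n in C: S[t,n]=silhouettes(n,t); print(t,n,[(np.round(d['location'],1).tolist(),round(d['p'],2),int(d['pixels'].sum())) for d in S[t,n]][:4])
pickle.dump((C,S),open('d0.pkl','wb'))
c=C['top'];s=C['side']
print('f',c['K'],c['D'],s['D'])
print('mat',onz(c,(272.9,257.8),.004),onz(s,(302.5,297.9),.004))
print('pad',onz(c,(352.2,245.4),.003),onz(s,(325.3,268.4),.003))
for nm,a,b in [('stud',(418.8,221.4),(340.7,220.6)),('hood',(413.1,217.4),(333.8,202.2)),('plate',(403.8,223.7),(333.6,236.3)),('can_mid',(354.5,239.4),(325.8,236.0)),('tin',(219.1,250.4),(259.5,318.8))]:
    print(nm,*tri(c,a,s,b))
im=c['image']; x0,y0,x1,y1=365,190,445,270
cv2.imwrite('pics/hang0.png',cv2.resize(im[195:265,360:450],None,fx=8,fy=8,interpolation=cv2.INTER_CUBIC))
cv2.imwrite('pics/hang0s.png',cv2.resize(s['image'][180:280,295:380],None,fx=6,fy=6,interpolation=cv2.INTER_CUBIC))
```

```text
can side [([330.1, 235.9], 0.74, 1171), ([353.9, 275.9], 0.42, 208)]
can top [([356.0, 239.9], 0.82, 731), ([458.3, 268.7], 0.66, 454), ([447.9, 204.1], 0.62, 1278), ([399.2, 229.9], 0.4, 645)]
mat side [([316.7, 301.3], 0.83, 707)]
mat top [([448.2, 203.6], 0.71, 1231)]
pad_top side [([385.5, 257.8], 0.65, 128)]
pad_top top [([415.9, 296.8], 0.87, 390), ([345.4, 254.2], 0.85, 235), ([400.0, 228.2], 0.46, 644)]
hanger_plate side [([335.6, 234.5], 0.73, 198), ([349.1, 221.9], 0.46, 1854)]
hanger_plate top [([398.9, 227.8], 0.57, 673)]
hanger side [([342.0, 235.3], 0.66, 175)]
hanger top [([401.4, 231.1], 0.62, 689)]
f [[453.5606   0.     321.924 ]
 [  0.     453.5606 240.6193]
 [  0.       0.       1.    ]] [-0.0226  0.      0.      0.      0.    ] [-0.1389  0.      0.      0.      0.    ]
mat [0.4667 0.1165 0.004 ] [0.4566 0.1075 0.004 ]
pad [ 0.5024 -0.0998  0.003 ] [ 0.4999 -0.0904  0.003 ]
stud [ 0.5505 -0.264   0.1004] 0.006561390152853324
hood [ 0.5531 -0.2302  0.1771] 0.007889435229760192
plate [ 0.5556 -0.2337  0.0503] 0.0003541520413393628
can_mid [ 0.5049 -0.097   0.114 ] 0.0015303770340492902
tin [0.4882 0.2653 0.0044] 0.005372565084403258
```

View pics/hang0.png

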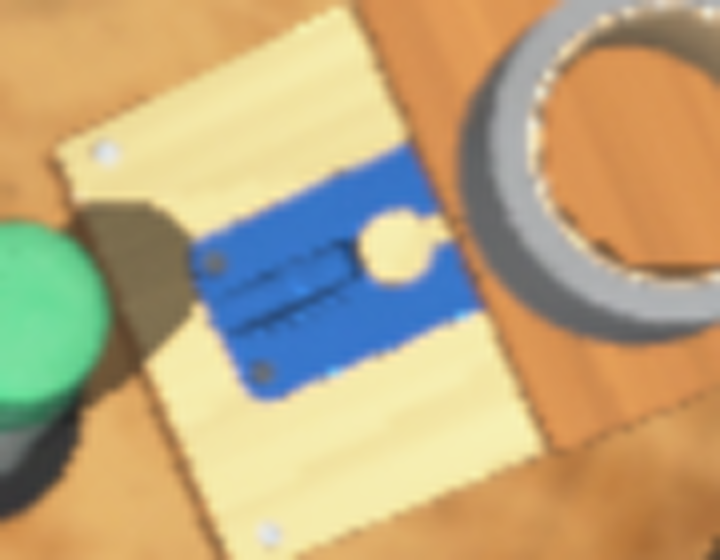

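View pics/hang0s.png

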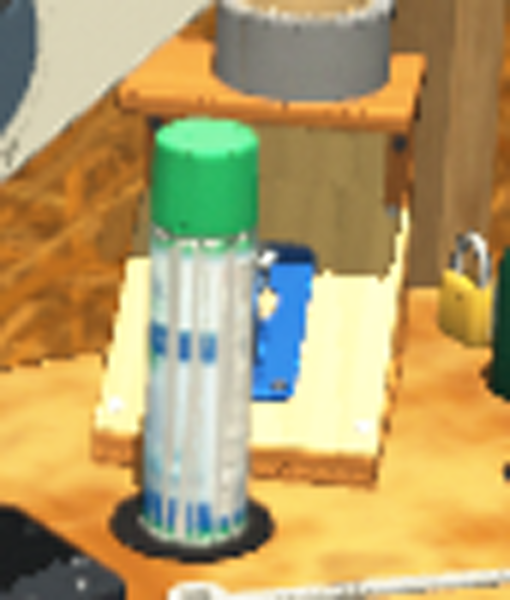

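Run:
```python
from h import *
import pickle
from scipy.optimize import least_squares
np.set_printoptions(precision=4,suppress=True)
C,S=pickle.load(open('d0.pkl','rb')); c=C['top'];s=C['side']
# green cap
for n in C:
    hsv=cv2.cvtColor(C[n]['image'],cv2.COLOR_BGR2HSV)
    m=((hsv[...,0]>55)&(hsv[...,0]<85)&(hsv[...,1]>120)&(hsv[...,2]>90)).astype(np.uint8)
    k,l,st,ce=cv2.connectedComponentsWithStats(m)
    for i in range(1,k):
        if st[i,4]>60: print(n,st[i],ce[i])
a=[(373.1,214),(393.75,261.6)];b=[(313.8,247.3),(355.3,251.2)]
P=[tri(c,p,s,q) for p,q in zip(a,b)];print(P)
y=P[0][0]-P[1][0];print('board y',y,np.linalg.norm(y))
# hood edge upper from top
h=[onz(c,p,.199) for p in [(403.75,195),(428.75,251.9)]];print('hood',h,(h[0]-h[1])/np.linalg.norm(h[0]-h[1]),np.linalg.norm(h[0]-h[1]))
# pad: fit circle to dark boundary in top
im=c['image']; g=cv2.cvtColor(im,cv2.COLOR_BGR2GRAY)
cv2.imwrite('pics/pad0.png',cv2.resize(im[215:275,325:385],None,fx=10,fy=10,interpolation=cv2.INTER_CUBIC))
cv2.imwrite('pics/pad0s.png',cv2.resize(s['image'][190:290,300:360],None,fx=6,fy=6,interpolation=cv2.INTER_CUBIC))
# mat: segmentation grey
hsv=cv2.cvtColor(im,cv2.COLOR_BGR2HSV); m=((hsv[...,1]<60)&(hsv[...,2]>90)).astype(np.uint8)
m[:,:235]=0;m[:220]=0;m[300:]=0;m[:,315:]=0
m=cv2.morphologyEx(m,cv2.MORPH_OPEN,np.ones((3,3)))
k,l,st,ce=cv2.connectedComponentsWithStats(m);i=1+st[1:,4].argmax();print(st[i],ce[i])
cn=cv2.findContours((l==i).astype(np.uint8),0,1)[0];r=cv2.minAreaRect(max(cn,key=len));print(r)
bx=cv2.boxPoints(r);W=np.array([onz(c,p,.004) for p in bx]);print(W,W.mean(0),[np.linalg.norm(W[j]-W[j-1]) for j in range(4)])
```

```text
side [320 201  18  18 275] [328.7309 210.2436]
top [349 224  24  24 404] [360.5099 235.1337]
[(array([ 0.5853, -0.1544,  0.0307]), np.float64(0.0005990322138202411)), (array([ 0.4559, -0.209 ,  0.0301]), np.float64(0.0010152698702321813))]
board y [0.1294 0.0546 0.0006] 0.14043121077542592
hood [array([ 0.5986, -0.2065,  0.199 ]), array([ 0.465, -0.262,  0.199])] [0.9235 0.3835 0.    ] 0.1446977028944644
[ 242  225   68   72 3009] [275.5025 260.3699]
((275.60052490234375, 260.4613342285156), (58.58538818359375, 52.051971435546875), 68.96248626708984)
[[0.5082 0.2053 0.004 ]
 [0.561  0.0731 0.004 ]
 [0.4112 0.0138 0.004 ]
 [0.3601 0.1443 0.004 ]] [0.4601 0.1091 0.004 ] [np.float64(0.1602004819170643), np.float64(0.14230792409790952), np.float64(0.1610821756318354), np.float64(0.14016158598827744)]
```

View pics/pad0.png

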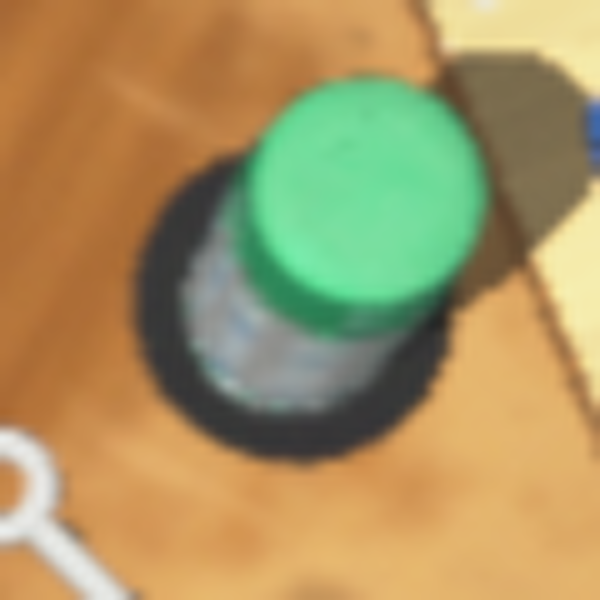

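View pics/pad0s.png

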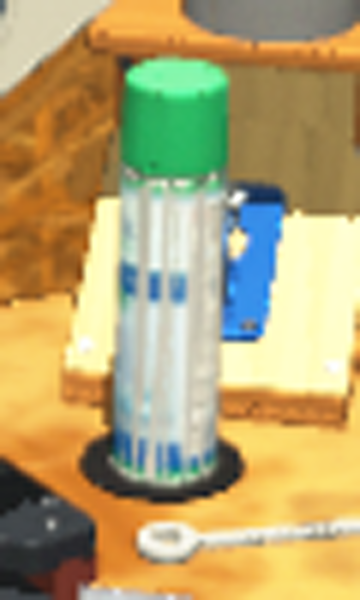

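Run:
```python
from h import *
import pickle
np.set_printoptions(precision=4,suppress=True)
C,S=pickle.load(open('d0.pkl','rb')); c=C['top'];s=C['side']
print('pad',onz(c,(353.85,245.2),.003))
f=lambda p,k,o:((p[0]+.5)/k-.5+o[0],(p[1]+.5)/k-.5+o[1])
pc=f((368,190),10,(325,215)); ps=f((176,76),6,(300,190))
print('cap top',onz(c,pc,.2275),onz(s,ps,.2275),tri(c,pc,s,ps))
print('pad side',onz(s,f((162,463),6,(300,190)),.003))
# check overlay
th=np.linspace(0,2*np.pi,60)
def circ(ctr,r,z): return np.c_[ctr[0]+r*np.cos(th),ctr[1]+r*np.sin(th),0*th+z]
ctr=np.array([.501,-.101])
for n,cc,(x0,y0,w,h,k) in (('top',c,(325,215,60,60,10)),('side',s,(300,190,60,100,6))):
    im=cv2.resize(cc['image'][y0:y0+h,x0:x0+w],None,fx=k,fy=k)
    for r,z in((.045,.003),(.0295,.2275),(.0295,.003)):
        p=((proj(cc,circ(ctr,r,z))-[x0,y0]+.5)*k-.5).astype(np.int32); cv2.polylines(im,[p],True,(0,0,255),1)
    cv2.imwrite(f'pics/ov_{n}.png',im)
```

```text
pad [ 0.503  -0.1044  0.003 ]
cap top [ 0.5024 -0.1039  0.2275] [ 0.5006 -0.1007  0.2275] (array([ 0.5026, -0.104 ,  0.2261]), np.float64(9.986050524416887e-05))
pad side [ 0.5025 -0.1027  0.003 ]
```

View pics/ov_top.png

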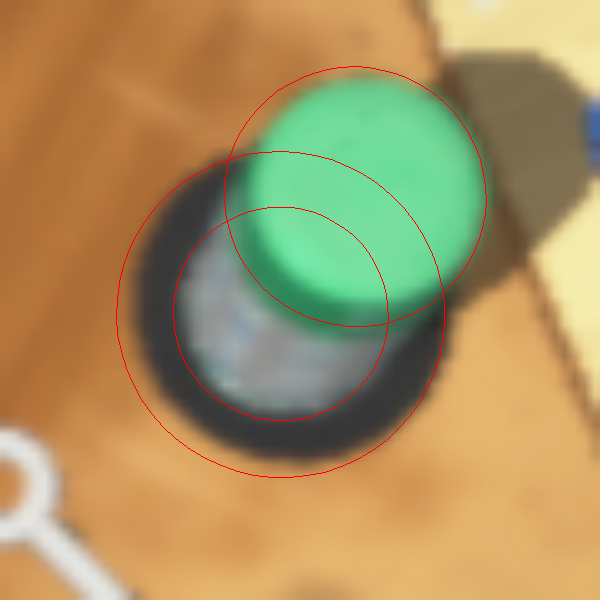

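View pics/ov_side.png

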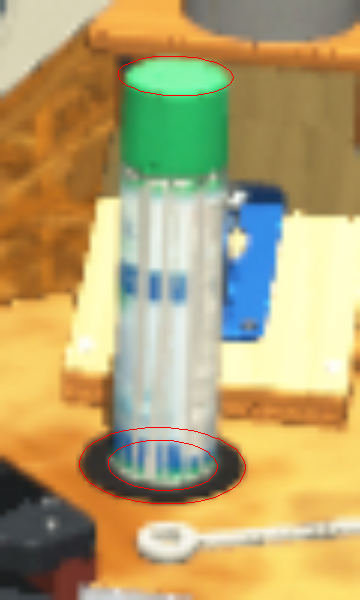

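Request:
{"name": "step_arm", "arguments": {"commands": [[[10, -25, 15], [0, 0, -0.1], 85], [[17, -43, 15], [0, 0, -0.1], 85], [[17, -43, 15], [0, 0, -0.1], 85], [[17, -43, 15], [0, 0, -0.1], 85], [[17, -43, 10], [0, 0, -0.1], 85], [[17, -43, 0], [0, 0, -0.1], 85], [[17, -43, 0], [0, 0, -0.1], 85], [[17, -43, 0], [0, 0, -0.1], 85]], "grip_force": 20}}

```text
time: 3.1
eef_pos: [0.3537, 0.2509, 0.2951]
ee_rot: [[0.374, 0.004, 0.927], [-0.927, 0.003, 0.374], [-0.001, -1.0, 0.005]]
contact_force: [1.5, 0.5, -0.8]
grip_width: 0.0846
```

Request:
{"name": "step_arm", "arguments": {"commands": [[[16, -40, 0], [0, 0, 0], 87], [[17, -40, 0], [0, 0, 0], 87], [[17, -40, 0], [0, 0, 0], 87], [[17, -40, 0], [0, 0, 0], 87], [[17, -40, 0], [0, 0, 0], 87], [[17, -40, 0], [0, 0, 0], 87], [[17, -40, 0], [0, 0, 0], 87], [[17, -40, 0], [0, 0, 0], 87]]}}

```text
time: 3.9
eef_pos: [0.4919, -0.0839, 0.2982]
ee_rot: [[0.37, 0.012, 0.929], [-0.929, 0.005, 0.37], [0.0, -1.0, 0.013]]
contact_force: [0.8, 1.5, 1.4]
grip_width: 0.0869
```

Request:
{"name": "step_arm", "arguments": {"commands": [[[11, -20, 0], [-0.005, 0.012, 0], 87], [[0, 0, 0], [0, 0, 0], 87], [[0, 0, 0], [0, 0, 0], 87]]}}

```text
time: 4.2
eef_pos: [0.5044, -0.1095, 0.2981]
ee_rot: [[0.364, 0.001, 0.931], [-0.931, -0.001, 0.364], [0.001, -1.0, 0.0]]
contact_force: [0.4, -0.2, 0.0]
grip_width: 0.087
```

Run:
```python
from h import *
print(bot.observe()['eef_pos'])
c=cam('top');s=cam('side')
cv2.imwrite('pics/t1.png',cv2.resize(c['image'][200:280,310:420],None,fx=6,fy=6)); cv2.imwrite('pics/s1.png',cv2.resize(s['image'][130:290,250:420],None,fx=4,fy=4))
```

```text
[ 0.50435527 -0.1095077   0.29808144]
```

View pics/s1.png

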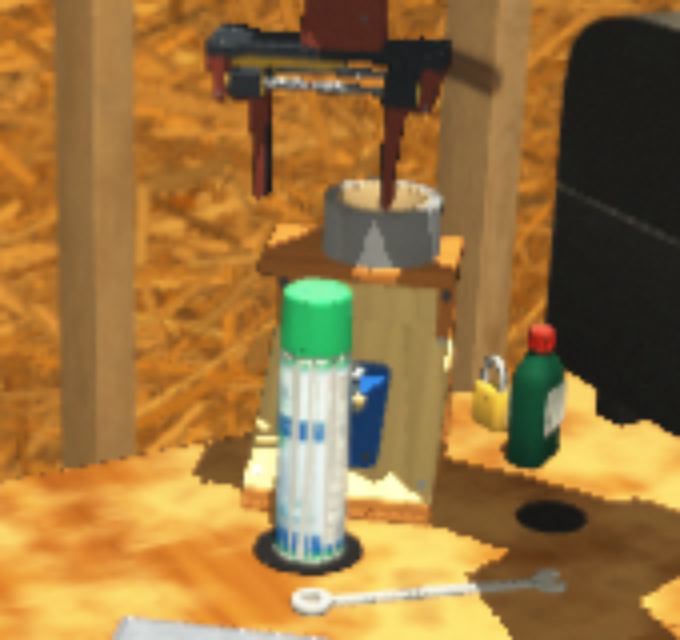

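Request:
{"name": "step_arm", "arguments": {"commands": [[[-1.5, 5.5, 0], [0, 0, 0], 87], [[0, 0, -20], [0, 0, 0], 87], [[0, 0, -30], [0, 0, 0], 87], [[0, 0, -30], [0, 0, 0], 87], [[0, 0, -25], [0, 0, 0], 87], [[0, 0, -18], [0, 0, 0], 87], [[0, 0, -5], [0, 0, 0], 87]]}}

```text
time: 5.0
eef_pos: [0.5006, -0.0932, 0.1698]
ee_rot: [[0.375, 0.008, 0.927], [-0.927, -0.001, 0.375], [0.004, -1.0, 0.007]]
contact_force: [0.3, 0.4, 0.2]
grip_width: 0.0869
```

Request:
{"name": "step_arm", "arguments": {"commands": [[[2, -8, -2], [-0.002, 0.007, 0], 87], [[0, 0, 0], [0, 0, 0], 87], [[0, 0, 0], [0, 0, 0], 87]]}}

```text
time: 5.3
eef_pos: [0.5031, -0.1001, 0.1692]
ee_rot: [[0.378, 0.001, 0.926], [-0.926, -0.003, 0.378], [0.003, -1.0, -0.0]]
contact_force: [1.2, -0.3, -0.8]
grip_width: 0.0867
```

Request:
{"name": "step_arm", "arguments": {"commands": [[[0, -3, 0], [0, 0, 0], 87], [[0, 0, 0], [0, 0, 0], 72], [[0, 0, 0], [0, 0, 0], 50], [[0, 0, 0], [0, 0, 0], 50], [[0, 0, 0], [0, 0, 0], 50], [[0, 0, 0], [0, 0, 0], 50], [[0, 0, 0], [0, 0, 0], 50]], "grip_force": 25}}

```text
time: 6.0
eef_pos: [0.5045, -0.104, 0.1718]
ee_rot: [[0.377, 0.006, 0.926], [-0.926, -0.004, 0.377], [0.006, -1.0, 0.004]]
contact_force: [1.0, 0.5, 0.2]
grip_width: 0.0565
```

Request:
{"name": "step_arm", "arguments": {"commands": [[[0, 0, 10], [0, 0, 0], 50], [[0, 0, 20], [0, 0, 0], 50], [[0, 0, 15], [0, 0, 0], 50], [[15, 6, 0], [0, 0, 0], 50], [[25, 10, 0], [0, 0, 0], 50], [[30, 12, 0], [0, 0, 0], 50], [[30, 12, 0], [0, 0, 0], 50], [[25, 10, 0], [0, 0, 0], 50]]}}

```text
time: 6.8
eef_pos: [0.6322, -0.051, 0.218]
ee_rot: [[0.374, 0.002, 0.927], [-0.927, -0.003, 0.374], [0.003, -1.0, 0.0]]
contact_force: [1.0, -0.4, -1.8]
grip_width: 0.0562
```

Request:
{"name": "step_arm", "arguments": {"commands": [[[18, 7, 0], [0, 0, 0], 50], [[8, 3, 0], [0, 0, 0], 50], [[0, 0, 0], [0, 0, 0], 50], [[0, 0, -15], [0, 0, 0], 50], [[0, 0, -12], [0, 0, 0], 50], [[0, 0, -8], [0, 0, 0], 50], [[0, 0, -4], [0, 0, 0], 50], [[0, 0, 0], [0, 0, 0], 50]]}}

```text
time: 7.6
eef_pos: [0.6591, -0.0383, 0.171]
ee_rot: [[0.375, -0.004, 0.927], [-0.927, -0.002, 0.375], [0.0, -1.0, -0.005]]
contact_force: [0.3, 0.3, -1.6]
grip_width: 0.0567
```

Request:
{"name": "step_arm", "arguments": {"commands": [[[0, 0, -1.5], [0.002, -0.004, 0], 50], [[0, 0, -1], [0, 0, 0], 50], [[0, 0, 0], [0, 0, 0], 50]]}}

```text
time: 7.9
eef_pos: [0.6592, -0.0388, 0.1693]
ee_rot: [[0.374, 0.001, 0.927], [-0.927, 0.0, 0.374], [0.0, -1.0, 0.001]]
contact_force: [-1.1, 0.5, -1.2]
grip_width: 0.0564
```

Request:
{"name": "step_arm", "arguments": {"commands": [[[0, 0, -1.5], [0, 0, 0], 50], [[0, 0, 0], [0, 0, 0], 50]]}}

```text
time: 8.1
eef_pos: [0.66, -0.0389, 0.1693]
ee_rot: [[0.374, 0.004, 0.927], [-0.927, 0.0, 0.374], [0.001, -1.0, 0.003]]
contact_force: [-0.1, -0.4, -1.3]
grip_width: 0.0561
```

Request:
{"name": "step_arm", "arguments": {"commands": [[[0, 0, -2], [0, 0, 0], 50], [[0, 0, 0], [0, 0, 0], 50]]}}

```text
time: 8.3
eef_pos: [0.6609, -0.0388, 0.1693]
ee_rot: [[0.375, 0.006, 0.927], [-0.927, -0.0, 0.375], [0.002, -1.0, 0.005]]
contact_force: [-0.2, -0.0, -2.5]
grip_width: 0.0564
```

Run:
```python
from h import *
np.set_printoptions(precision=4,suppress=True)
print(bot.observe()['eef_pos'],bot.observe()['contact_force'])
s=cam('side');c=cam('top')
b=place_of('side','can');print([(d['location'],d['p']) for d in b], onz(s,b[0]['location'],0) if b else 0)
x0,y0=250,130
im=cv2.resize(s['image'][y0:280,x0:400],None,fx=5,fy=5)
th=np.linspace(0,2*np.pi,60)
for z in(0,.225):
  p=proj(s,np.c_[.660+.0295*np.cos(th),-.0388+.0295*np.sin(th),0*th+z]); cv2.polylines(im,[((p-[x0,y0]+.5)*5-.5).astype(np.int32)],True,(0,0,255),1)
cv2.imwrite('pics/s2.png',im)
```

```text
[ 0.6609 -0.0388  0.1693] [-0.2388 -0.0028 -2.5049]
[([279.9, 260.2], 0.84), ([302.5, 298.3], 0.36)] [ 0.6587 -0.0595  0.    ]
```

View pics/s2.png

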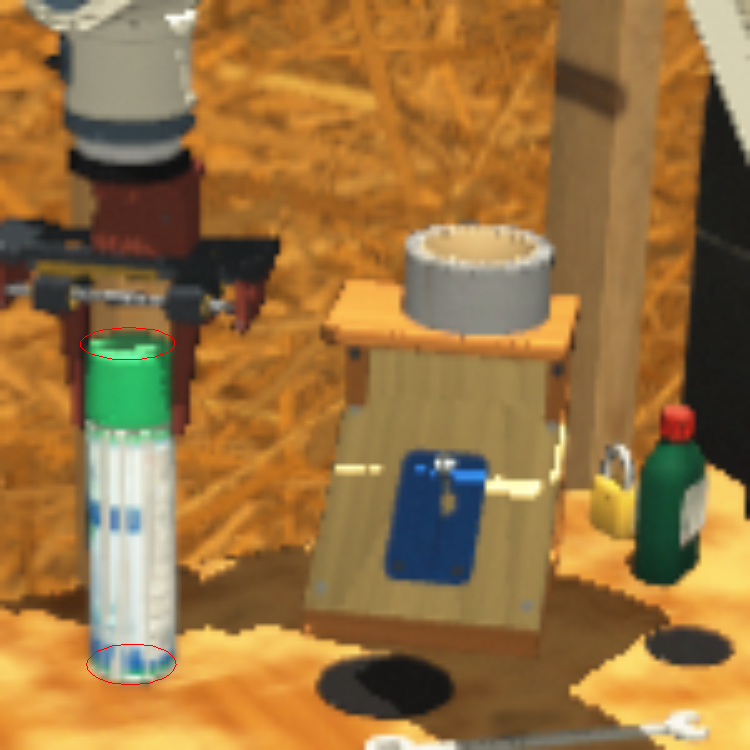

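Request:
{"name": "step_arm", "arguments": {"commands": [[[0, 0, -3], [0, 0, 0], 50]]}}

```text
time: 8.55
eef_pos: [0.6619, -0.0389, 0.1686]
ee_rot: [[0.375, 0.008, 0.927], [-0.927, -0.0, 0.375], [0.003, -1.0, 0.007]]
contact_force: [-7.4, 0.6, 31.3]
grip_width: 0.0558
```

Request:
{"name": "step_arm", "arguments": {"commands": [[[-0.5, 0, 0.5], [0, 0.006, 0], 56], [[0, 0, 0], [0, 0, 0], 60], [[0, 0, 0], [0, 0, 0], 87], [[0, 0, 0], [0, 0, 0], 87], [[0, 0, 0], [0, 0, 0], 87]]}}

```text
time: 9.05
eef_pos: [0.662, -0.0389, 0.1693]
ee_rot: [[0.375, 0.003, 0.927], [-0.927, -0.001, 0.375], [0.002, -1.0, 0.003]]
contact_force: [-0.0, -0.1, 0.4]
grip_width: 0.0803
```

Request:
{"name": "step_arm", "arguments": {"commands": [[[0, 0, 0], [0, 0, 0], 87], [[0, 0, 15], [0, 0, 0], 87], [[0, 0, 30], [0, 0, 0], 87], [[0, 0, 40], [0, 0, 0], 87], [[0, 0, 40], [0, 0, 0], 87], [[-20, 30, 20], [0, 0, 0], 87], [[-20, 40, 0], [0, 0, 0], 87], [[-20, 40, 0], [0, 0, 0], 87]]}}

```text
time: 9.85
eef_pos: [0.6013, 0.0695, 0.3252]
ee_rot: [[0.368, 0.007, 0.93], [-0.93, -0.0, 0.368], [0.003, -1.0, 0.006]]
contact_force: [-0.1, 0.6, -0.8]
grip_width: 0.0873
```

Run:
```python
from h import *
import pickle
np.set_printoptions(precision=4,suppress=True)
C={n:cam(n) for n in('side','top')}
N={}
for t in 'stud_head hood_edge hanger_fin hanger_plate hanger can can_mid pad_top'.split():
    for n in C: N[t,n]=place_of(n,t); print(t,n,[(np.round(d['location'],1).tolist(),round(d['p'],2)) for d in N[t,n]][:3])
pickle.dump((C,N),open('d1.pkl','wb'))
s=C['side']['image'];c=C['top']['image']
cv2.imwrite('pics/s3.png',cv2.resize(s[170:280,290:370],None,fx=7,fy=7)[:770]);cv2.imwrite('pics/t3.png',cv2.resize(c[165:275,330:450],None,fx=6,fy=6))
cv2.imwrite('pics/s3f.png',s)
```

```text
stud_head side [([338.3, 225.9], 0.97), ([348.1, 191.0], 0.63)]
stud_head top []
hood_edge side [([338.0, 200.3], 0.69)]
hood_edge top [([415.8, 217.8], 0.84)]
hanger_fin side [([337.8, 238.2], 0.66), ([342.7, 188.3], 0.65)]
hanger_fin top [([392.8, 232.3], 0.68)]
hanger_plate side [([333.8, 233.9], 0.63), ([359.3, 277.1], 0.37)]
hanger_plate top [([406.3, 224.5], 0.92), ([332.2, 190.4], 0.54)]
hanger side [([339.3, 237.5], 0.94)]
hanger top [([406.1, 225.8], 0.79)]
can side [([278.7, 264.5], 0.81), ([336.2, 200.1], 0.72), ([271.9, 232.3], 0.67)]
can top [([329.6, 191.3], 0.77)]
can_mid side [([271.6, 232.5], 0.85)]
can_mid top [([331.3, 177.2], 0.82), ([454.3, 272.2], 0.73), ([410.2, 227.2], 0.47)]
pad_top side [([327.1, 266.3], 0.85), ([387.2, 258.4], 0.48), ([344.7, 187.5], 0.22)]
pad_top top [([355.9, 244.3], 0.84), ([415.3, 296.1], 0.8)]
```

View pics/t3.png

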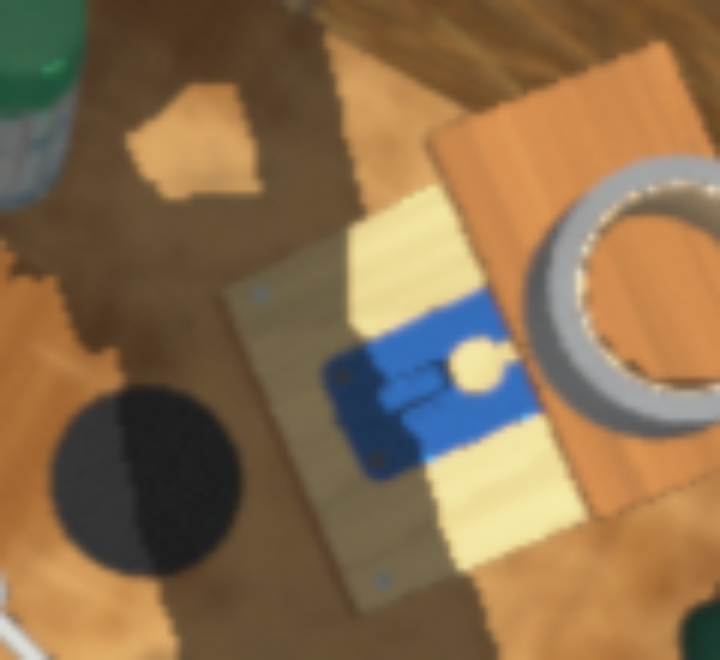

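View pics/s3.png

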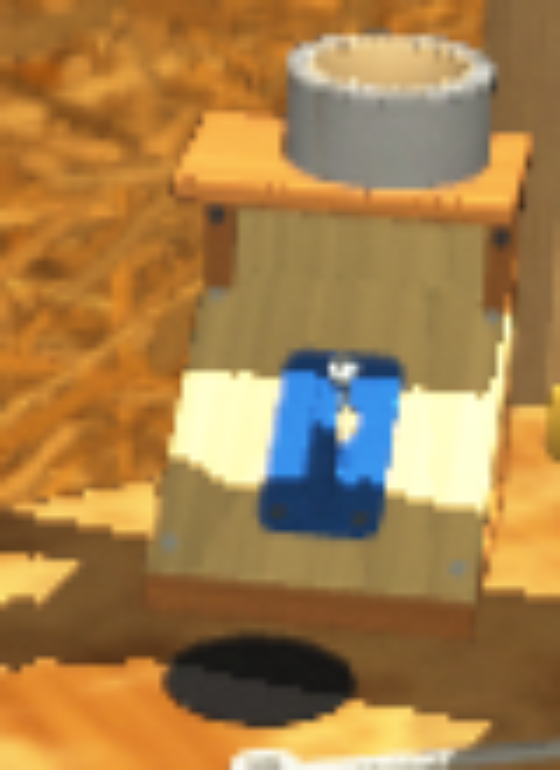

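View pics/s3f.png

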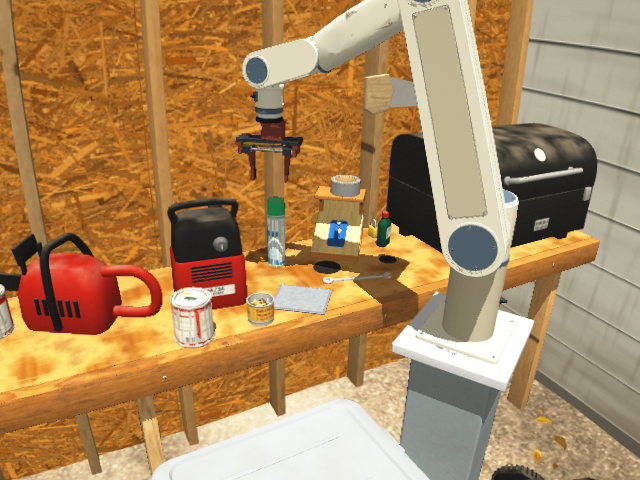

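```bash
cat > fit.py <<'E'
from h import *
import pickle
from scipy.optimize import least_squares
np.set_printoptions(precision=4,suppress=True)
C,N=pickle.load(open('d1.pkl','rb')); c=C['top'];s=C['side']
T=lambda u,v:((u+.5)/6-.5+330,(v+.5)/6-.5+165)
Sd=lambda u,v:((u+.5)/7-.5+290,(v+.5)/7-.5+170)
obs=[(c,(-55,30,2),T(320,361)),(c,(-55,-30,2),T(367,488)),(c,(12,0,2),T(478,365)),
 (s,(-55,30,2),Sd(258,533)),(s,(-55,-30,2),Sd(385,541)),(s,(55,30,2),Sd(287,349)),(s,(55,-30,2),Sd(405,356)),(s,(40,0,8),Sd(343,368))]
def R(psi,sl):
    xb=np.array([np.sin(psi),-np.cos(psi),0]);yb=np.array([np.cos(psi),np.sin(psi),0]);z=np.array([0,0,1.])
    return np.stack([xb*np.cos(sl)+z*np.sin(sl),yb,-xb*np.sin(sl)+z*np.cos(sl)],1)
def res(p,sl=np.radians(30)):
    r=[]
    for cc,m,o in obs: r.append(proj(cc,R(p[3],sl)@np.array(m)/1000.+p[:3])[0]-o)
    return np.concatenate(r)
sol=least_squares(res,[.5556,-.2337,.05,.39]);p=sol.x
if __name__=='__main__':
    print(p,np.degrees(p[3]));print(sol.fun.reshape(-1,2))
    Rm=R(p[3],np.radians(30))
    for nm,m in [('fin',(-26,0,20)),('stud',(40,0,8)),('face',(0,0,-2))]: print(nm,Rm@np.array(m)/1000+p[:3])
    print(Rm)
    h=lambda q:onz(c,q,.199)
    print('hood top edge',h(T(432,135)),h(T(592,520)))
    print('scr',tri(c,T(259,293),s,Sd(167,543)),tri(c,T(382,578),s,Sd(457,568)))
    print('pad',onz(c,T(147,480),.003),onz(s,Sd(260,680),.003), 'fin net', tri(c,N['hanger_fin','top'][0]['location'],s,N['hanger_fin','side'][0]['location']))
    # overlay
    fin=[(-45,-6,2),(-45,6,2),(-7,6,2),(-7,-6,2)];lip=[(-45,-6,38),(-45,6,38),(7,6,38),(7,-6,38)]
    pl=[(-55,-30,2),(-55,30,2),(55,30,2),(55,-30,2)]
    for nm,cc,(x0,y0,w,hh,k) in (('top',c,(330,165,120,110,6)),('side',s,(290,170,80,110,7))):
        im=cv2.resize(cc['image'][y0:y0+hh,x0:x0+w],None,fx=k,fy=k)
        for q,col in((fin,(0,255,255)),(lip,(0,0,255)),(pl,(255,255,255))):
            P=np.array(q)/1000@Rm.T+p[:3]; cv2.polylines(im,[((proj(cc,P)-[x0,y0]+.5)*k-.5).astype(np.int32)],True,col,1)
        cv2.imwrite(f'pics/fit_{nm}.png',im)
E
python3 fit.py
```

```text
[ 0.5434 -0.2352  0.065   0.3929] 22.51283077591716
[[-0.3186  0.6921]
 [ 0.6941  0.143 ]
 [ 0.1124  0.2094]
 [-0.4618 -0.8118]
 [-1.0327 -0.3406]
 [ 0.026   0.0753]
 [ 0.1484  0.5258]
 [-0.1307  0.3964]]
fin [ 0.5309 -0.2051  0.0693]
stud [ 0.5551 -0.2635  0.0919]
face [ 0.5438 -0.2361  0.0632]
[[ 0.3316  0.9238 -0.1914]
 [-0.8     0.3829  0.4619]
 [ 0.5     0.      0.866 ]]
hood top edge [ 0.6176 -0.2017  0.199 ] [ 0.4665 -0.2609  0.199 ]
scr (array([ 0.5865, -0.1535,  0.0314]), np.float64(8.106758068501013e-05)) (array([ 0.4573, -0.2075,  0.0322]), np.float64(0.0016559987958930976))
pad [ 0.5047 -0.105   0.003 ] [ 0.5023 -0.1032  0.003 ] fin net (array([ 0.5268, -0.2041,  0.0619]), np.float64(0.008679066612518868))
```

```bash
python3 -c "
import cv2,numpy as np
a=cv2.imread('pics/fit_top.png');b=cv2.imread('pics/fit_side.png')
a=a[200:600,250:650];b=b[200:700,100:550]
cv2.imwrite('pics/fit.png',np.hstack([cv2.copyMakeBorder(a,0,100,0,0,0),b])[:,:800] if 0 else cv2.resize(np.hstack([cv2.resize(a,(450,500)),b]),(800,444)))"
```

```text
(no output)
```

View pics/fit.png

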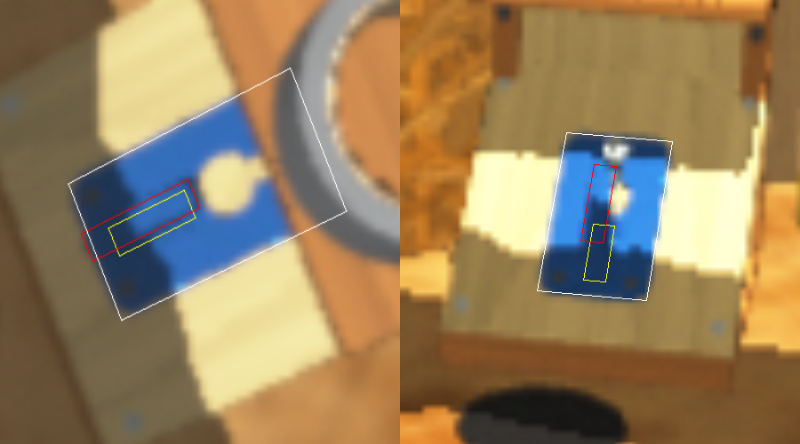

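Request:
{"name": "step_arm", "arguments": {"commands": [[[-20, -10, 0], [-0.05, -0.02, 0], 87], [[-25, -20, 0], [-0.07, -0.03, 0], 87], [[-25, -25, -5], [-0.07, -0.03, 0], 87], [[-20, -30, -10], [-0.07, -0.03, 0], 87], [[-10, -30, -10], [-0.07, -0.03, 0], 87], [[-5, -25, -10], [-0.07, -0.03, 0], 87], [[0, -15, -10], [-0.05, -0.02, 0], 87], [[0, 0, 0], [0, 0, 0], 87]]}}

```text
time: 11.55
eef_pos: [0.493, -0.0908, 0.2777]
ee_rot: [[0.322, 0.197, 0.926], [-0.812, -0.445, 0.377], [0.487, -0.873, 0.017]]
contact_force: [0.1, 0.3, -0.0]
grip_width: 0.087
```

```bash
cat > tgt.py <<'E'
from fit import *
from scipy.spatial.transform import Rotation as Ro
p0=np.array([.5434,-.2352,.0660]); psi=np.radians(22.5)
Rm=R(psi,np.radians(30))
Rt=np.stack([np.cross(-Rm[:,2],Rm[:,1]),-Rm[:,2],Rm[:,1]],1)
def rep(m,base=None):
    o=bot.observe(); b=p0 if base is None else base
    t=b+Rm@np.array(m)/1000.; e=np.array(o['eef_pos'])
    print('shift mm',(t-e)*1000,'rot',Ro.from_matrix(Rt@np.array(o['ee_rot']).T).as_rotvec(),'in plate frame now',Rm.T@(e-b)*1000,'t',o['time'],'F',o['contact_force'])
E
python3 -c "
from tgt import *
print(bot.observe()['eef_pos'])
rep((-26,0,200));rep((-26,0,7))"
```

```text
[ 0.493  -0.0908  0.2777]
shift mm [  3.5578 -31.1741 -51.5235] rot [-0.0202  0.0097  0.0055] in plate frame now [-26.3598   8.6428 259.702 ] t 11.55 F [ 0.139   0.3095 -0.0117]
shift mm [  40.4868 -120.3284 -218.6664] rot [-0.0202  0.0097  0.0055] in plate frame now [-26.3598   8.6428 259.702 ] t 11.55 F [ 0.139   0.3095 -0.0117]
```

Request:
{"name": "step_arm", "arguments": {"commands": [[[4, -14, -24], [-0.02, 0.01, 0.005], 87], [[4, -14, -26], [0, 0, 0], 70], [[4, -14, -26], [0, 0, 0], 60], [[4, -15, -26], [0, 0, 0], 60], [[4, -13, -22], [0, 0, 0], 60], [[0, 0, 0], [0, 0, 0], 60], [[0, 0, 0], [0, 0, 0], 60]]}}

```text
time: 12.25
eef_pos: [0.5209, -0.1601, 0.1557]
ee_rot: [[0.326, 0.199, 0.924], [-0.804, -0.456, 0.382], [0.497, -0.868, 0.011]]
contact_force: [0.5, 0.2, -0.8]
grip_width: 0.06
```

```bash
python3 -c "
from tgt import *
rep((-26,0,60));rep((-26,0,7))
s=cam('side');c=cam('top')
cv2.imwrite('pics/s4.png',cv2.resize(s['image'][150:280,260:390],None,fx=6,fy=6)[:600+180,:]);cv2.imwrite('pics/t4.png',cv2.resize(c['image'][180:280,340:450],None,fx=6,fy=6))
"
```

```text
shift mm [  2.443  -26.5489 -50.7381] rot [-0.0073  0.0093  0.0008] in plate frame now [-22.6825   7.9028 116.6719] t 12.25 F [ 0.5102  0.1737 -0.7552]
shift mm [ 12.5841 -51.0317 -96.6374] rot [-0.0073  0.0093  0.0008] in plate frame now [-22.6825   7.9028 116.6719] t 12.25 F [ 0.5102  0.1737 -0.7552]
```

View pics/s4.png

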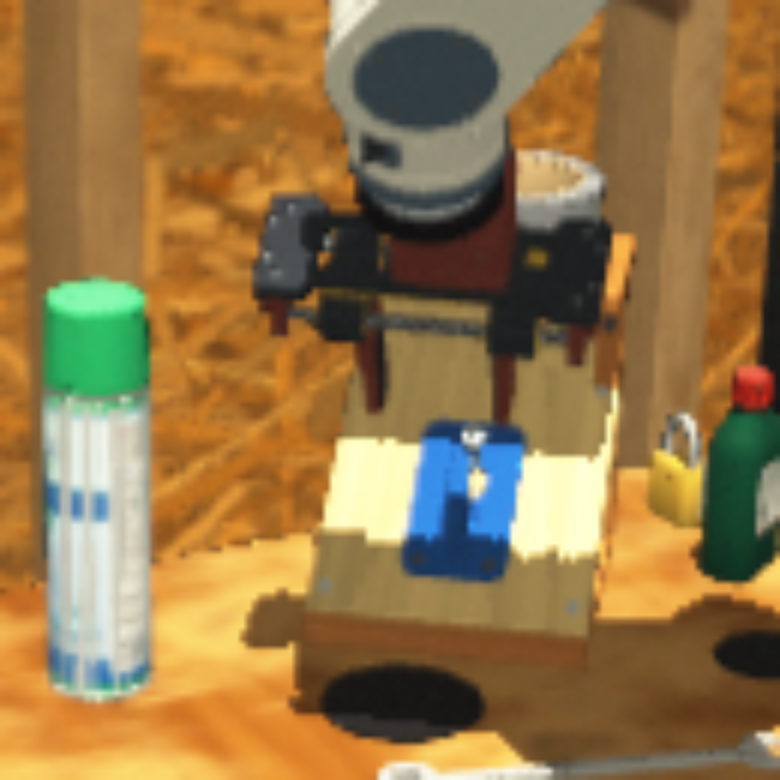

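View pics/t4.png

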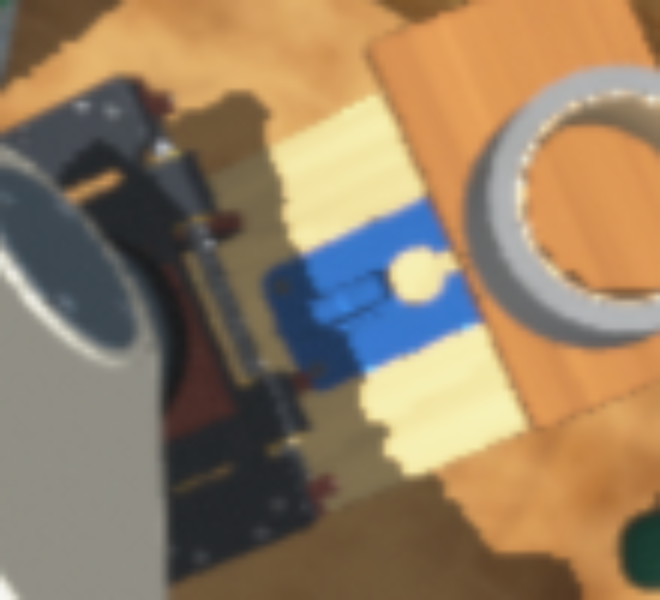

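Request:
{"name": "step_arm", "arguments": {"commands": [[[-3, -8, -15], [-0.007, 0.009, 0], 50], [[1, -10, -20], [0, 0, 0], 50], [[3, -7, -13], [0, 0, 0], 50], [[0, 0, 0], [0, 0, 0], 50], [[0, 0, 0], [0, 0, 0], 50]]}}

```text
time: 12.85
eef_pos: [0.5272, -0.1827, 0.1151]
ee_rot: [[0.327, 0.206, 0.922], [-0.798, -0.463, 0.386], [0.506, -0.862, 0.013]]
contact_force: [0.3, -0.3, 1.1]
grip_width: 0.0499
```

```bash
python3 -c "
from tgt import *
rep((-26,0,7))
s=cam('side');c=cam('top')
cv2.imwrite('pics/s5.png',cv2.resize(s['image'][195:265,300:380],None,fx=9,fy=9)[:600+180,:]);cv2.imwrite('pics/t5.png',cv2.resize(c['image'][200:265,360:430],None,fx=9,fy=9))
"
```

```text
shift mm [  6.2444 -28.4558 -56.0771] rot [ 0.0016  0.0146 -0.0037] in plate frame now [-22.7985   5.1205  69.9038] t 12.85 F [ 0.3287 -0.2742  1.064 ]
```

View pics/s5.png

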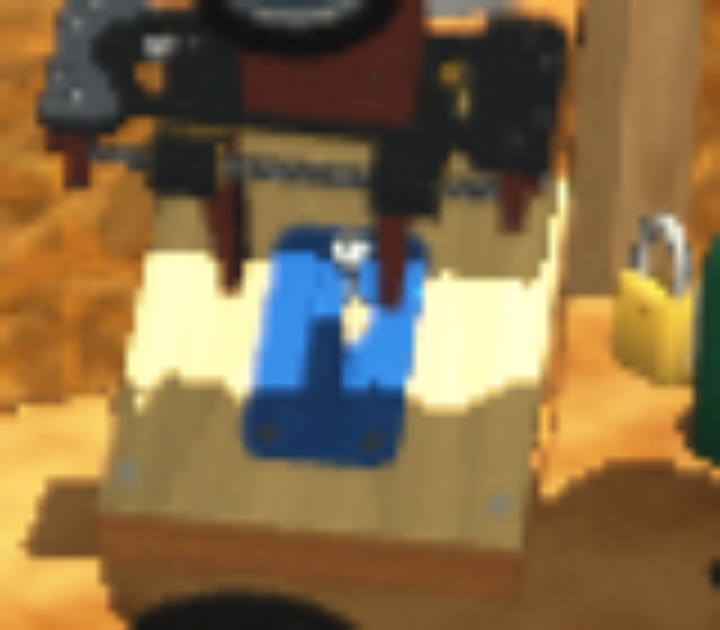

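View pics/t5.png

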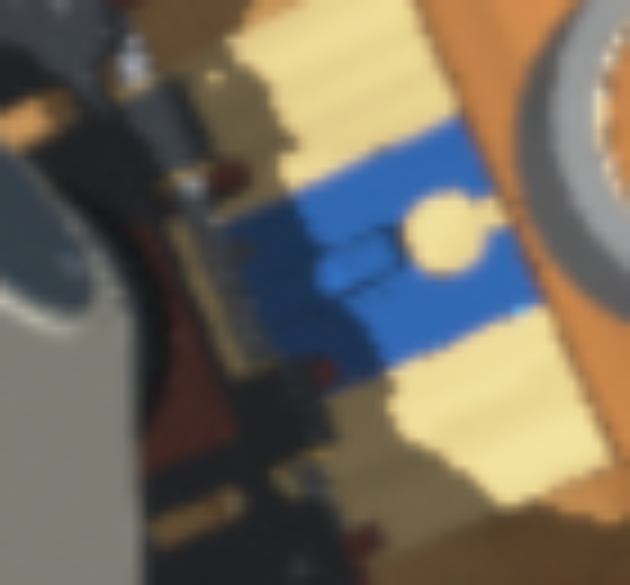

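Request:
{"name": "step_arm", "arguments": {"commands": [[[-4, -5, -6], [0.001, 0.014, -0.003], 50], [[1, -6, -13], [0, 0, 0], 50], [[3, -6, -13], [0, 0, 0], 50], [[0, 0, 0], [0, 0, 0], 50], [[0, 0, 0], [0, 0, 0], 50]]}}

```text
time: 13.45
eef_pos: [0.5283, -0.1998, 0.0853]
ee_rot: [[0.331, 0.195, 0.923], [-0.799, -0.463, 0.384], [0.502, -0.865, 0.003]]
contact_force: [0.8, -0.2, -0.1]
grip_width: 0.0501
```

```bash
python3 -c "
from tgt import *
rep((-26,0,7))"
```

```text
shift mm [  5.1908 -11.3588 -26.2855] rot [ 0.0015  0.0036 -0.0019] in plate frame now [-23.6658  -0.4489  36.0042] t 13.45 F [ 0.8381 -0.1517 -0.117 ]
```

Request:
{"name": "step_arm", "arguments": {"commands": [[[2, -4, -9], [0, 0.003, -0.001], 50], [[2, -4, -9], [0, 0, 0], 50], [[1, -3, -6], [0, 0, 0], 50], [[0, 0, 0], [0, 0, 0], 50], [[0, 0, 0], [0, 0, 0], 50]]}}

```text
time: 13.95
eef_pos: [0.534, -0.2115, 0.0604]
ee_rot: [[0.332, 0.193, 0.923], [-0.799, -0.463, 0.384], [0.502, -0.865, 0.001]]
contact_force: [-0.1, 1.0, -0.7]
grip_width: 0.0503
```

```bash
python3 -c "
from tgt import *
rep((-26,0,7))
s=cam('side');c=cam('top')
cv2.imwrite('pics/s6.png',cv2.resize(s['image'][195:265,300:380],None,fx=9,fy=9)[:600+180,:])
"
```

```text
shift mm [-0.602   0.3535 -1.3666] rot [ 0.0018  0.0014 -0.0012] in plate frame now [-24.8344   0.4209   7.905 ] t 13.95 F [-0.0518  1.0308 -0.6753]
```

View pics/s6.png

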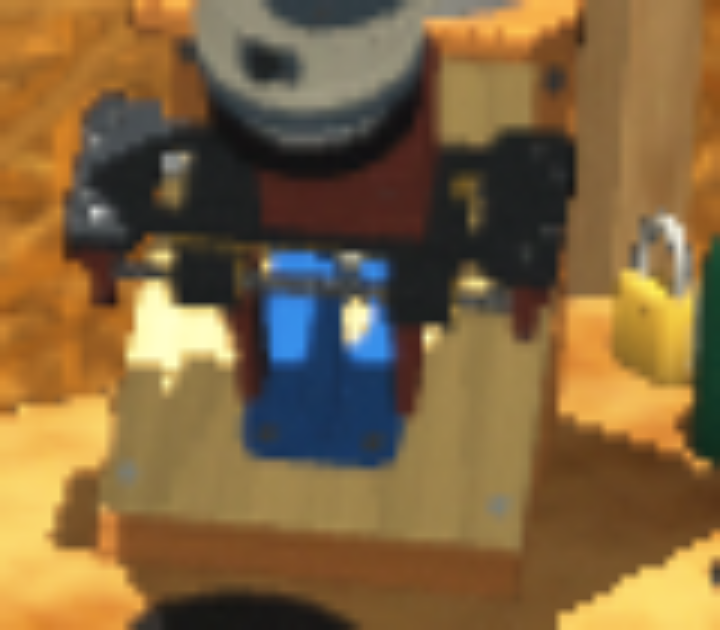

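Fingers straddle the fin (tips at crop (250,400), (408,410), fin between). Close in.

Request:
{"name": "step_arm", "arguments": {"commands": [[[0, 0, 0], [0, 0, 0], 30], [[0, 0, 0], [0, 0, 0], 20], [[0, 0, 0], [0, 0, 0], 14], [[0, 0, 0], [0, 0, 0], 6], [[0, 0, 0], [0, 0, 0], 6], [[0, 0, 0], [0, 0, 0], 6]], "grip_force": 20}}

```text
time: 14.65
eef_pos: [0.5345, -0.2111, 0.0616]
ee_rot: [[0.331, 0.195, 0.923], [-0.799, -0.463, 0.384], [0.503, -0.864, 0.002]]
contact_force: [0.5, -0.9, -0.6]
grip_width: 0.0122
```

```bash
python3 -c "
from tgt import *
rep((-26,0,7))"
```

```text
shift mm [-1.1052 -0.1016 -2.5616] rot [ 0.0019  0.0033 -0.0018] in plate frame now [-24.4343   1.0599   9.0538] t 14.65 F [ 0.5065 -0.9447 -0.5859]
```

Request:
{"name": "step_arm", "arguments": {"commands": [[[0, 0, 0], [0, 0, 0], 6], [[1.3, -3.2, 2], [0, 0, 0], 6], [[1.3, -3.2, 2], [0, 0, 0], 6], [[1.3, -3.2, 2], [0, 0, 0], 6], [[0, 0, 0], [0, 0, 0], 6]], "grip_force": 40}}

```text
time: 15.15
eef_pos: [0.5383, -0.2208, 0.0677]
ee_rot: [[0.332, 0.195, 0.923], [-0.799, -0.462, 0.385], [0.502, -0.865, 0.002]]
contact_force: [-0.0, -0.2, -0.7]
grip_width: 0.0122
```

```bash
python3 -c "
from tgt import *
rep((2,0,9))"
```

```text
shift mm [  4.0459 -11.8654   7.0964] rot [ 0.0009  0.0025 -0.0024] in plate frame now [-12.3826   0.8028   9.1096] t 15.15 F [-0.0299 -0.1618 -0.7261]
```

Request:
{"name": "step_arm", "arguments": {"commands": [[[1.3, -3.2, 2], [0, 0, 0], 6], [[1.3, -3.2, 2], [0, 0, 0], 6], [[1.3, -3.2, 2], [0, 0, 0], 6], [[1.3, -3.2, 2], [0, 0, 0], 6], [[0, 0, 0], [0, 0, 0], 6], [[0, 0, 0], [0, 0, 0], 6]]}}

```text
time: 15.75
eef_pos: [0.5439, -0.2352, 0.0766]
ee_rot: [[0.331, 0.194, 0.923], [-0.799, -0.463, 0.384], [0.502, -0.865, 0.002]]
contact_force: [-0.1, 2.1, -0.6]
grip_width: 0.0121
```

```bash
python3 -c "
from tgt import *
rep((3.6,0.8,9))
s=cam('side');c=cam('top')
cv2.imwrite('pics/s7.png',cv2.resize(s['image'][180:265,300:380],None,fx=9,fy=9)[:600+180,:])
cv2.imwrite('pics/t7.png',cv2.resize(c['image'][190:265,365:440],None,fx=9,fy=9))
"
```

```text
shift mm [-0.3138  1.6186 -1.0164] rot [ 0.001   0.0028 -0.0016] in plate frame now [5.5072 0.4705 9.0725] t 15.75 F [-0.0802  2.1499 -0.6329]
```

View pics/s7.png

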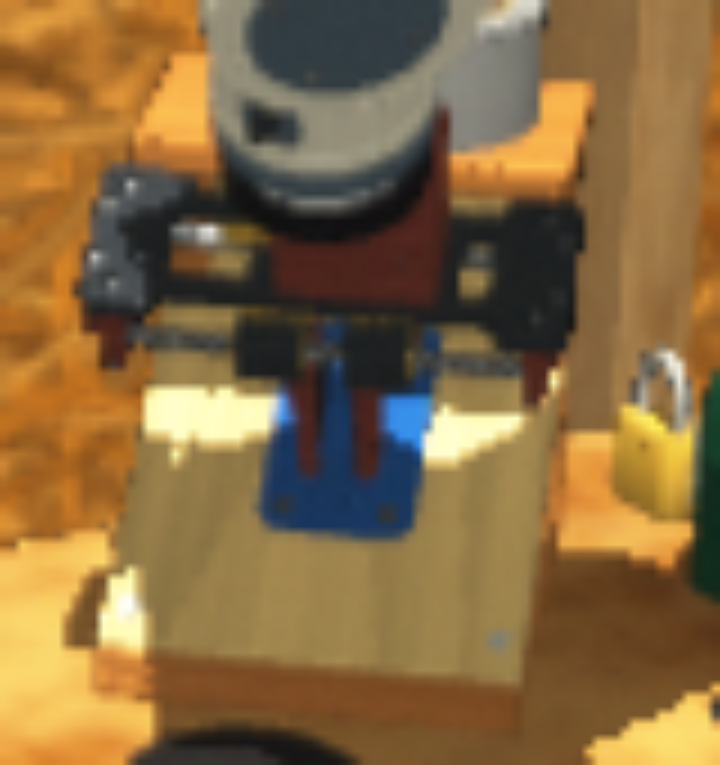

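View pics/t7.png

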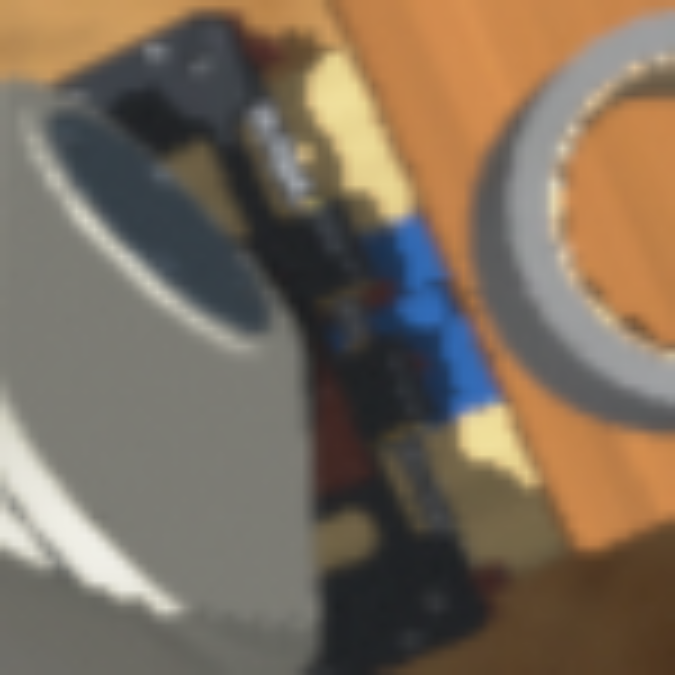

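Request:
{"name": "step_arm", "arguments": {"commands": [[[-0.5, 1.2, -0.75], [0, 0, 0], 6], [[-0.6, 1.4, 2.6], [0, 0, 0], 6], [[-0.6, 1.4, 2.6], [0, 0, 0], 6]]}}

```text
time: 16.15
eef_pos: [0.5415, -0.2311, 0.0806]
ee_rot: [[0.332, 0.193, 0.923], [-0.799, -0.463, 0.384], [0.501, -0.865, 0.0]]
contact_force: [-0.4, -0.0, -1.3]
grip_width: 0.0115
```

```bash
python3 -c "
from tgt import *
rep((3.6,0.8,9))"
```

```text
shift mm [ 2.0601 -2.545  -4.9993] rot [ 0.0013  0.0011 -0.0014] in plate frame now [ 3.3806 -0.1294 14.8993] t 16.15 F [-0.418  -0.0495 -1.3232]
```

Request:
{"name": "step_arm", "arguments": {"commands": [[[-0.6, 1.4, 2.6], [0, 0, 0], 6], [[-0.6, 1.4, 2.6], [0, 0, 0], 6], [[-0.6, 1.4, 2.6], [0, 0, 0], 6]]}}

```text
time: 16.45
eef_pos: [0.5394, -0.2262, 0.089]
ee_rot: [[0.332, 0.193, 0.923], [-0.799, -0.463, 0.384], [0.501, -0.865, 0.0]]
contact_force: [-0.4, 0.0, -1.0]
grip_width: 0.0119
```

```bash
python3 -c "
from tgt import *
rep((3.6,0.8,50))"
```

```text
shift mm [-3.6064 11.5471 22.1087] rot [ 0.001   0.0007 -0.0015] in plate frame now [ 2.9797 -0.287  24.8292] t 16.45 F [-0.412   0.0459 -1.0325]
```

Request:
{"name": "step_arm", "arguments": {"commands": [[[-1.2, 2.8, 5.2], [0, 0, 0], 6], [[-1.2, 2.8, 5.2], [0, 0, 0], 6], [[-1.2, 2.8, 5.2], [0, 0, 0], 6], [[-1.2, 2.8, 5.2], [0, 0, 0], 6], [[0, 0, 0], [0, 0, 0], 6]]}}

```text
time: 16.95
eef_pos: [0.5343, -0.2137, 0.1125]
ee_rot: [[0.332, 0.194, 0.923], [-0.799, -0.463, 0.384], [0.502, -0.865, 0.001]]
contact_force: [-0.9, -0.9, -1.1]
grip_width: 0.0116
```

```bash
python3 -c "
from tgt import *
rep((3.6,0.8,50))
s=cam('side');c=cam('top')
cv2.imwrite('pics/s8.png',cv2.resize(s['image'][170:265,300:380],None,fx=8,fy=8)[:600+180,:])
"
```

```text
shift mm [ 1.4402 -0.973  -1.4102] rot [ 0.0011  0.0018 -0.0019] in plate frame now [ 3.0492 -0.1582 51.9463] t 16.95 F [-0.868  -0.9465 -1.1426]
```

View pics/s8.png

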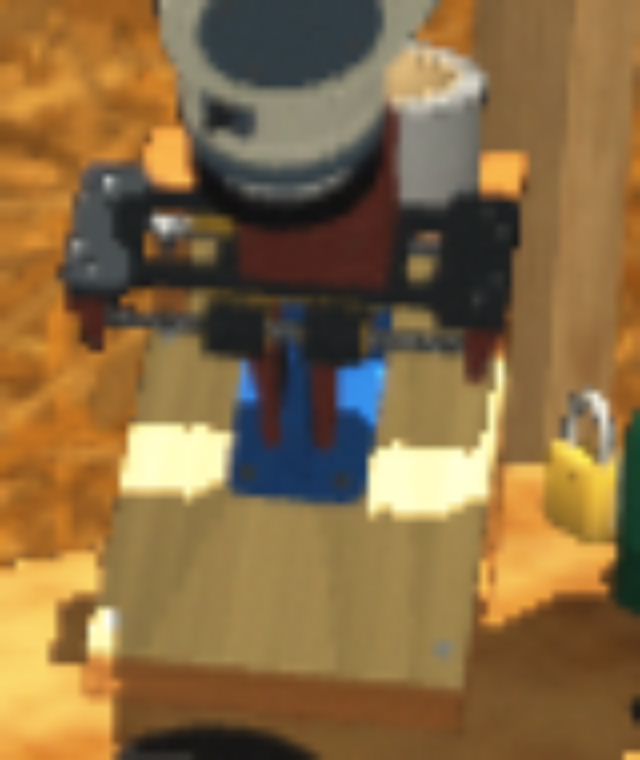

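Request:
{"name": "step_arm", "arguments": {"commands": [[[-4, 9, 0], [0, 0, 0], 6], [[-7, 17, 0], [0, 0, 0], 6], [[-8, 20, 0], [0, 0, 0], 6], [[-8, 20, 0], [0, 0, 0], 6], [[-8, 20, 0], [0, 0, 0], 6], [[-6, 15, 0], [0, 0, 0], 6], [[-4, 9, 0], [0, 0, 0], 6]]}}

```text
time: 17.75
eef_pos: [0.4852, -0.0996, 0.1104]
ee_rot: [[0.33, 0.19, 0.925], [-0.8, -0.463, 0.381], [0.501, -0.866, -0.0]]
contact_force: [-0.5, 0.0, -1.5]
grip_width: 0.0121
```

Request:
{"name": "step_arm", "arguments": {"commands": [[[-2, 8, 10], [0, 0, 0], 6], [[-4, 20, 15], [0.05, 0.02, 0], 6], [[-5, 28, 10], [0.08, 0.033, 0], 6], [[-5, 30, 0], [0.08, 0.033, 0], 6], [[-5, 30, 0], [0.08, 0.033, 0], 6], [[-5, 30, 0], [0.08, 0.033, 0], 6], [[-4, 28, 0], [0.08, 0.033, 0], 6], [[-2, 15, 0], [0.03, 0.013, 0], 6]]}}

```text
time: 18.55
eef_pos: [0.4478, 0.0991, 0.1457]
ee_rot: [[0.387, -0.01, 0.922], [-0.922, 0.015, 0.387], [-0.018, -1.0, -0.004]]
contact_force: [-0.1, -0.2, -1.3]
grip_width: 0.0117
```

```bash
cat > flat.py <<'E'
from tgt import *
xb=np.array([np.sin(psi),-np.cos(psi),0]);yb=np.array([np.cos(psi),np.sin(psi),0]);zz=np.array([0,0,1.])
Rf=np.stack([np.cross(-zz,yb),-zz,yb],1)
def repf(t):
    o=bot.observe();e=np.array(o['eef_pos'])
    print('shift',(np.array(t)-e)*1000,'rot',Ro.from_matrix(Rf@np.array(o['ee_rot']).T).as_rotvec(),'pos',e,'t',o['time'],'F',o['contact_force'],o['grip_width'])
E
python3 -c "
from flat import *
repf((.4505,.132,.0145))"
```

```text
shift [   2.7176   32.9146 -131.2137] rot [-0.0153 -0.0102 -0.0042] pos [0.4478 0.0991 0.1457] t 18.55 F [-0.0722 -0.243  -1.2569] 0.0117048856373924
```

Request:
{"name": "step_arm", "arguments": {"commands": [[[2, 18, -25], [-0.015, -0.01, -0.004], 6], [[1, 12, -25], [0, 0, 0], 6], [[0, 2, -25], [0, 0, 0], 6], [[0, 0, -10], [0, 0, 0], 6], [[0, 0, 0], [0, 0, 0], 6], [[0, 0, 0], [0, 0, 0], 6]]}}

```text
time: 19.15
eef_pos: [0.4511, 0.1331, 0.059]
ee_rot: [[0.383, 0.001, 0.924], [-0.924, -0.0, 0.383], [0.0, -1.0, 0.001]]
contact_force: [-0.2, 0.3, -1.9]
grip_width: 0.0119
```

```bash
python3 -c "
from flat import *
repf((.4505,.132,.0145))
s=cam('side');c=cam('top')
cv2.imwrite('pics/s9.png',cv2.resize(s['image'][210:320,255:355],None,fx=7,fy=7)[:600+180,:])
cv2.imwrite('pics/t9.png',cv2.resize(c['image'][205:305,225:325],None,fx=6,fy=6))
import pickle;pickle.dump((s,c),open('d9.pkl','wb'))
"
```

```text
shift [ -0.6362  -1.1135 -44.5493] rot [ 0.0001  0.0009 -0.    ] pos [0.4511 0.1331 0.059 ] t 19.15 F [-0.215   0.2581 -1.9096] 0.011940815337070296
```

View pics/s9.png

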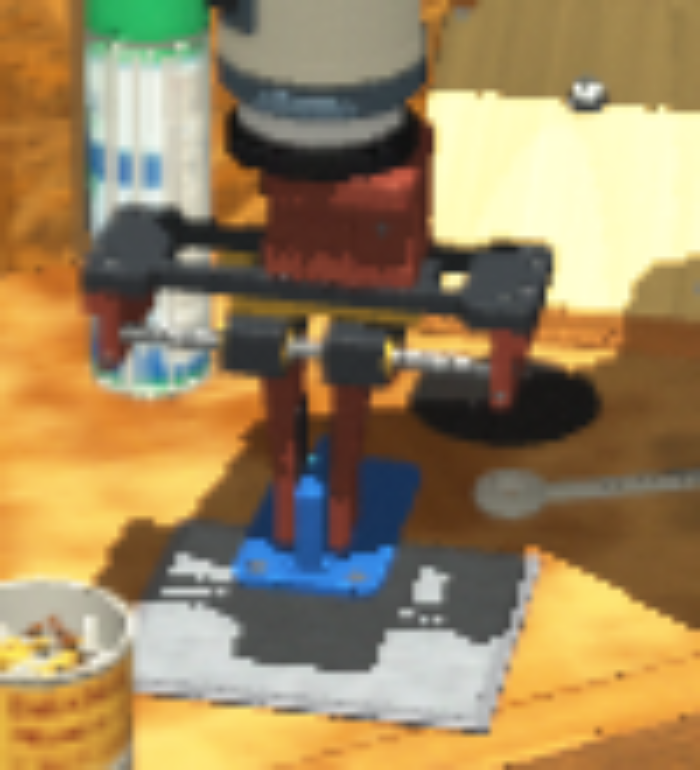

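View pics/t9.png

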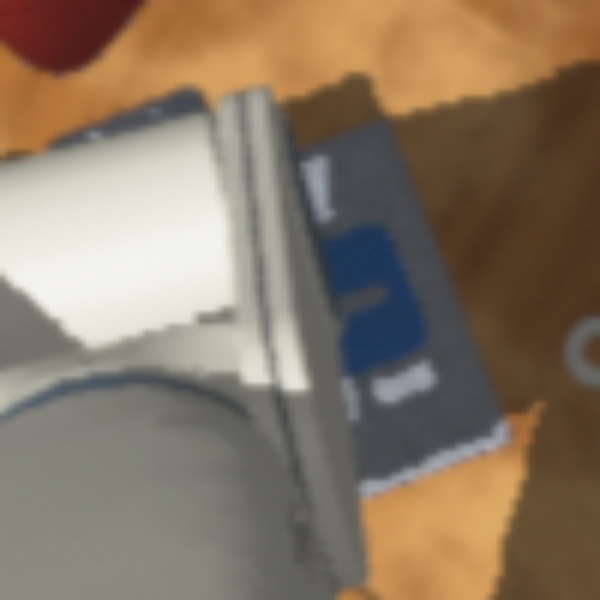

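```bash
python3 -c "
from flat import *
s,c=pickle.load(open('d9.pkl','rb'))
e=np.array([.4511,.1331,.059])
a=cv2.resize(s['image'][210:320,255:355],None,fx=7,fy=7);b=cv2.resize(c['image'][205:305,225:325],None,fx=6,fy=6)
for off,zz_,col in((25,-7,(0,0,255)),):
  pl=np.array([e+(off+i)/1000*xb+j/1000*yb+np.array([0,0,zz_/1000]) for i,j in((-55,-30),(-55,30),(55,30),(55,-30))])
  m=np.array([np.array([.4601,.1091,.004])+i*xb+j*yb for i,j in((-.07,-.08),(-.07,.08),(.07,.08),(.07,-.08))])
  for q,cl in((pl,col),(m,(0,255,0))):
    cv2.polylines(a,[((proj(s,q)-[255,210]+.5)*7-.5).astype(np.int32)],True,cl,1)
    cv2.polylines(b,[((proj(c,q)-[225,205]+.5)*6-.5).astype(np.int32)],True,cl,1)
cv2.imwrite('pics/o9.png',cv2.resize(np.hstack([a[300:750,100:600],cv2.resize(b[50:550,200:600],(360,450))]),(800,419)))
"
```

```text
(no output)
```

View pics/o9.png

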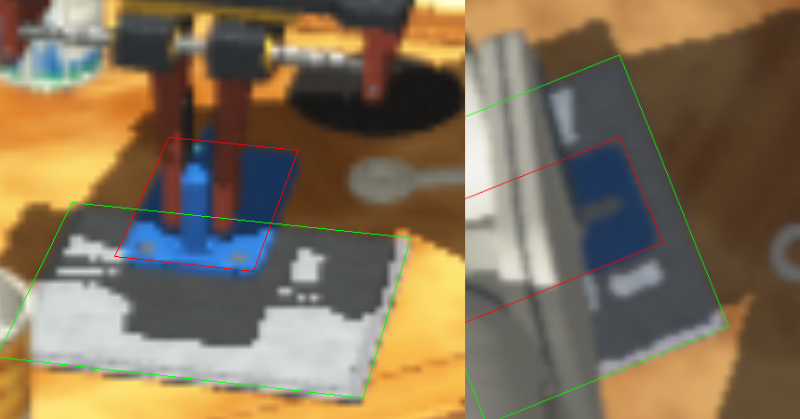

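Request:
{"name": "step_arm", "arguments": {"commands": [[[-0.5, -1, -10], [0, 0, 0], 6], [[0, 0, -12], [0, 0, 0], 6], [[0, 0, -8], [0, 0, 0], 6], [[0, 0, -4], [0, 0, 0], 6], [[0, 0, 0], [0, 0, 0], 6]]}}

```text
time: 19.75
eef_pos: [0.4526, 0.1317, 0.0246]
ee_rot: [[0.381, 0.006, 0.924], [-0.924, 0.001, 0.381], [0.001, -1.0, 0.006]]
contact_force: [0.3, 0.5, -2.6]
grip_width: 0.012
```

Request:
{"name": "step_arm", "arguments": {"commands": [[[-1, 0, -4], [0.001, 0.006, 0.002], 6], [[0, 0, -2], [0, 0, 0], 6], [[0, 0, 0], [0, 0, 0], 6]]}}

```text
time: 20.05
eef_pos: [0.4515, 0.1318, 0.0179]
ee_rot: [[0.383, -0.001, 0.924], [-0.924, 0.002, 0.383], [-0.002, -1.0, 0.0]]
contact_force: [0.8, -0.3, -1.0]
grip_width: 0.0116
```

Request:
{"name": "step_arm", "arguments": {"commands": [[[0, 0, -1.5], [0, 0, 0], 6]]}}

```text
time: 20.15
eef_pos: [0.4518, 0.1319, 0.0166]
ee_rot: [[0.383, -0.0, 0.924], [-0.924, 0.002, 0.383], [-0.002, -1.0, 0.001]]
contact_force: [0.1, 0.4, -1.9]
grip_width: 0.0119
```

Request:
{"name": "step_arm", "arguments": {"commands": [[[0, 0, -1.5], [0, 0, 0], 6]]}}

```text
time: 20.25
eef_pos: [0.4519, 0.1319, 0.0151]
ee_rot: [[0.383, 0.0, 0.924], [-0.924, 0.003, 0.383], [-0.002, -1.0, 0.001]]
contact_force: [-0.8, 0.4, -0.8]
grip_width: 0.0116
```

Request:
{"name": "step_arm", "arguments": {"commands": [[[0, 0, -1], [0, 0, 0], 6]]}}

```text
time: 20.35
eef_pos: [0.452, 0.132, 0.0146]
ee_rot: [[0.384, 0.0, 0.924], [-0.924, 0.003, 0.384], [-0.002, -1.0, 0.001]]
contact_force: [-4.2, -0.3, 24.3]
grip_width: 0.0118
```

Contact with the mat. Ease off and open slightly.

Request:
{"name": "step_arm", "arguments": {"commands": [[[0, 0, 0.3], [0, 0, 0], 10], [[0, 0, 0], [0, 0, 0], 16], [[0, 0, 0], [0, 0, 0], 25], [[0, 0, 0], [0, 0, 0], 30], [[0, 0, 0], [0, 0, 0], 30], [[0, 0, 10], [0, 0, 0], 30], [[0, 0, 25], [0, 0, 0], 30], [[0, 0, 35], [0, 0, 0], 30]]}}

```text
time: 21.15
eef_pos: [0.4495, 0.1313, 0.0847]
ee_rot: [[0.384, -0.007, 0.923], [-0.923, 0.001, 0.384], [-0.003, -1.0, -0.006]]
contact_force: [0.5, 0.9, 0.5]
grip_width: 0.0303
```

Request:
{"name": "step_arm", "arguments": {"commands": [[[0, 0, 40], [0, 0, 0], 60], [[10, 0, 45], [0, 0, 0], 80], [[20, -10, 45], [0, 0, 0], 87], [[30, -20, 45], [0, 0, 0], 87], [[30, -25, 30], [0, 0, 0], 87], [[30, -25, 0], [0, 0, 0], 87], [[25, -25, 0], [0, 0, 0], 87], [[15, -20, 0], [0, 0, 0], 87]]}}

```text
time: 21.95
eef_pos: [0.606, 0.0069, 0.3032]
ee_rot: [[0.389, 0.006, 0.921], [-0.921, 0.001, 0.389], [0.001, -1.0, 0.006]]
contact_force: [0.3, 0.4, 0.0]
grip_width: 0.0862
```

```bash
python3 -c "
from flat import *
repf((.66,-.039,.30))
s=cam('side');c=cam('top')
cv2.imwrite('pics/s10.png',cv2.resize(s['image'][200:320,240:360],None,fx=6,fy=6)[:600+180,:])
cv2.imwrite('pics/t10.png',cv2.resize(c['image'][160:305,225:370],None,fx=5,fy=5))
import pickle;pickle.dump((s,c),open('d10.pkl','wb'))
"
```

```text
shift [ 53.9996 -45.8697  -3.2302] rot [-0.0012  0.0063 -0.0064] pos [0.606  0.0069 0.3032] t 21.95 F [0.332  0.3673 0.041 ] 0.08617786973463296
```

View pics/s10.png

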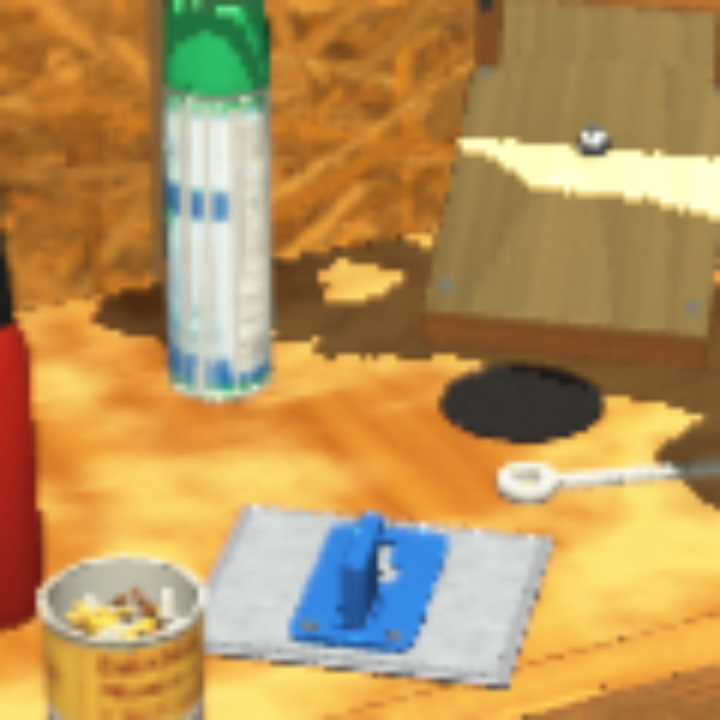

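View pics/t10.png

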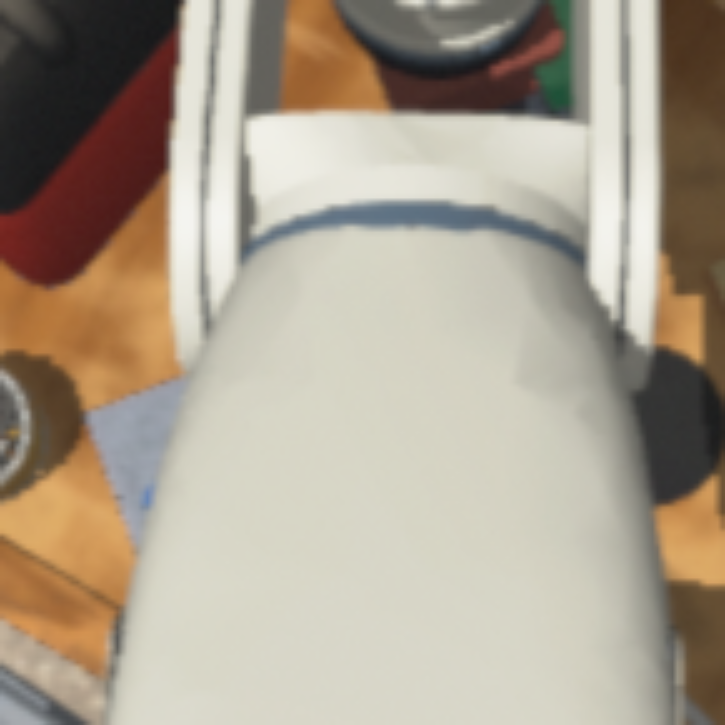

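Request:
{"name": "step_arm", "arguments": {"commands": [[[20, -17, 0], [0, 0.006, -0.006], 87], [[20, -17, 0], [0, 0, 0], 87], [[12, -9, 0], [0, 0, 0], 87], [[0, 0, 0], [0, 0, 0], 87], [[0, 0, 0], [0, 0, 0], 87]]}}

```text
time: 22.55
eef_pos: [0.6549, -0.0352, 0.303]
ee_rot: [[0.381, -0.005, 0.925], [-0.925, 0.003, 0.381], [-0.005, -1.0, -0.004]]
contact_force: [-0.7, 0.1, -0.2]
grip_width: 0.0869
```

```bash
python3 -c "
from flat import *
repf((.661,-.039,.169))"
```

```text
shift [   6.1059   -3.7685 -134.0234] rot [-0.0028 -0.0055  0.0017] pos [ 0.6549 -0.0352  0.303 ] t 22.55 F [-0.6924  0.1132 -0.2208] 0.0868511038252665
```

Request:
{"name": "step_arm", "arguments": {"commands": [[[6, -4, 0], [-0.003, -0.005, 0.002], 87], [[0, 0, 0], [0, 0, 0], 87], [[0, 0, -15], [0, 0, 0], 87], [[0, 0, -25], [0, 0, 0], 87], [[0, 0, -20], [0, 0, 0], 87], [[0, 0, 0], [0, 0, 0], 87]]}}

```text
time: 23.15
eef_pos: [0.6582, -0.0362, 0.2398]
ee_rot: [[0.386, -0.001, 0.923], [-0.923, 0.0, 0.386], [-0.0, -1.0, -0.0]]
contact_force: [-0.5, 0.7, 0.5]
grip_width: 0.0867
```

```bash
python3 -c "
from flat import *
repf((.661,-.039,.169))"
```

```text
shift [  2.7877  -2.8265 -70.8267] rot [-0.0002 -0.0006 -0.0033] pos [ 0.6582 -0.0362  0.2398] t 23.15 F [-0.5157  0.6793  0.4619] 0.0866573282916815
```

Request:
{"name": "step_arm", "arguments": {"commands": [[[3, -3, 0], [0, 0, 0], 87], [[0, 0, -15], [0, 0, 0], 87], [[0, 0, -20], [0, 0, 0], 87], [[0, -1, -20], [0, 0, 0], 87], [[0, 0, -12], [0, 0, 0], 87], [[0, 0, 0], [0, 0, 0], 87], [[0, 0, 0], [0, 0, 0], 87]]}}

```text
time: 23.85
eef_pos: [0.663, -0.0403, 0.1712]
ee_rot: [[0.386, 0.004, 0.923], [-0.923, 0.0, 0.386], [0.002, -1.0, 0.004]]
contact_force: [-0.2, -0.5, -0.3]
grip_width: 0.0871
```

```bash
python3 -c "
from flat import *
repf((.661,-.039,.169))"
```

```text
shift [-1.9862  1.3135 -2.2215] rot [-0.      0.0041 -0.0035] pos [ 0.663  -0.0403  0.1712] t 23.85 F [-0.2357 -0.5116 -0.3138] 0.08707114922900426
```

Request:
{"name": "step_arm", "arguments": {"commands": [[[-1.8, 1.2, -1.5], [0, 0.004, 0], 80], [[0, 0, 0], [0, 0, 0], 68], [[0, 0, 0], [0, 0, 0], 50], [[0, 0, 0], [0, 0, 0], 50], [[0, 0, 0], [0, 0, 0], 50], [[0, 0, 0], [0, 0, 0], 50], [[0, 0, 0], [0, 0, 0], 50]], "grip_force": 25}}

```text
time: 24.55
eef_pos: [0.6625, -0.039, 0.1727]
ee_rot: [[0.386, 0.004, 0.923], [-0.923, -0.0, 0.386], [0.002, -1.0, 0.004]]
contact_force: [-0.2, 0.0, -1.0]
grip_width: 0.0561
```

Request:
{"name": "step_arm", "arguments": {"commands": [[[0, 0, 10], [0, 0.003, 0], 50], [[0, 0, 20], [0, 0, 0], 50], [[0, 0, 15], [0, 0, 0], 50], [[-15, -6, 0], [0, 0, 0], 50], [[-25, -10, 0], [0, 0, 0], 50], [[-30, -12, 0], [0, 0, 0], 50], [[-30, -12, 0], [0, 0, 0], 50], [[-25, -10, 0], [0, 0, 0], 50]]}}

```text
time: 25.35
eef_pos: [0.5373, -0.0891, 0.224]
ee_rot: [[0.389, 0.006, 0.921], [-0.921, -0.001, 0.389], [0.003, -1.0, 0.005]]
contact_force: [-0.0, -0.1, -2.5]
grip_width: 0.0566
```

Request:
{"name": "step_arm", "arguments": {"commands": [[[-15, -6, 0], [0, 0, 0], 50], [[-5, -2, 0], [0, 0, 0], 50], [[0, 0, 0], [0, 0, 0], 50], [[0, 0, 0], [0, 0, 0], 50]]}}

```text
time: 25.75
eef_pos: [0.5152, -0.0984, 0.227]
ee_rot: [[0.387, 0.009, 0.922], [-0.922, -0.002, 0.387], [0.005, -1.0, 0.008]]
contact_force: [0.7, -0.5, -1.7]
grip_width: 0.0563
```

```bash
python3 -c "
from flat import *
repf((.5035,-.104,.176))"
```

```text
shift [-11.6579  -5.5924 -51.0498] rot [ 0.0016  0.0088 -0.0043] pos [ 0.5152 -0.0984  0.227 ] t 25.75 F [ 0.7455 -0.4509 -1.7133] 0.05633531053368569
```

Request:
{"name": "step_arm", "arguments": {"commands": [[[-10, -5, -10], [0.001, 0.009, -0.004], 50], [[0, 0, -14], [0, 0, 0], 50], [[0, 0, -10], [0, 0, 0], 50], [[0, 0, -4], [0, 0, 0], 50], [[0, 0, 0], [0, 0, 0], 50], [[0, 0, 0], [0, 0, 0], 50]]}}

```text
time: 26.35
eef_pos: [0.5059, -0.1033, 0.1857]
ee_rot: [[0.385, -0.002, 0.923], [-0.923, -0.0, 0.385], [-0.001, -1.0, -0.002]]
contact_force: [-0.6, -1.0, -1.4]
grip_width: 0.0563
```

```bash
python3 -c "
from flat import *
repf((.5035,-.104,.176))
s=cam('side');c=cam('top')
th=np.linspace(0,2*np.pi,60)
im=cv2.resize(s['image'][180:290,290:370],None,fx=7,fy=7)
e=bot.observe()['eef_pos']
for z,r,x,y in((.003,.045,.5033,-.104),(e[2]-.1727,.0295,e[0],e[1]),(e[2]-.1727+.225,.0295,e[0],e[1])):
  p=proj(s,np.c_[x+r*np.cos(th),y+r*np.sin(th),0*th+z]); cv2.polylines(im,[((p-[290,180]+.5)*7-.5).astype(np.int32)],True,(0,0,255),1)
cv2.imwrite('pics/s11.png',im)
"
```

```text
shift [-2.3892 -0.7305 -9.6541] rot [ 0.0004 -0.0023 -0.002 ] pos [ 0.5059 -0.1033  0.1857] t 26.35 F [-0.6259 -0.9704 -1.4322] 0.05625888944168378
```

View pics/s11.png

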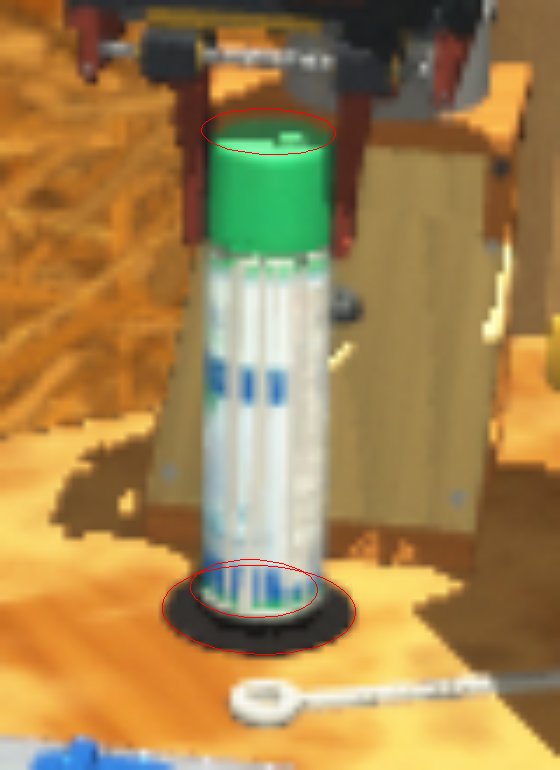

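Request:
{"name": "step_arm", "arguments": {"commands": [[[-0.5, 0, -5], [0, 0, 0], 50], [[0, 0, -3], [0, 0, 0], 50]]}}

```text
time: 26.65
eef_pos: [0.5063, -0.1034, 0.1786]
ee_rot: [[0.385, 0.001, 0.923], [-0.923, -0.001, 0.385], [0.001, -1.0, 0.0]]
contact_force: [-0.2, 0.9, -2.1]
grip_width: 0.0562
```

Request:
{"name": "step_arm", "arguments": {"commands": [[[-1, 0, -1.5], [0, 0, 0], 50], [[0, 0, -1], [0, 0, 0], 50]]}}

```text
time: 26.85
eef_pos: [0.5052, -0.1034, 0.1757]
ee_rot: [[0.385, 0.001, 0.923], [-0.923, -0.001, 0.385], [0.001, -1.0, 0.0]]
contact_force: [-0.6, -1.1, -1.5]
grip_width: 0.0563
```

```bash
cat > chk.py <<'E'
from flat import *
repf((.5035,-.104,.176))
s=cam('side')
th=np.linspace(0,2*np.pi,90)
e=bot.observe()['eef_pos']
def draw(fn,x,y,zb,k=8,x0=300,y0=190,w=60,h=90):
  im=cv2.resize(s['image'][y0:y0+h,x0:x0+w],None,fx=k,fy=k,interpolation=cv2.INTER_CUBIC)
  for z,r,X,Y in((.003,.045,.5033,-.104),(zb,.0295,x,y),(zb+.225,.0295,x,y)):
    p=proj(s,np.c_[X+r*np.cos(th),Y+r*np.sin(th),0*th+z]); cv2.polylines(im,[((p-[x0,y0]+.5)*k-.5).astype(np.int32)],True,(0,0,255),1)
  cv2.imwrite(fn,im)
E
python3 -c "
from chk import *
draw('pics/s12.png',e[0],e[1],.003)"
```

```text
shift [-1.6589 -0.596   0.2641] rot [ 0.001   0.0006 -0.0021] pos [ 0.5052 -0.1034  0.1757] t 26.85 F [-0.6019 -1.1116 -1.533 ] 0.05630637462716606
```

View pics/s12.png

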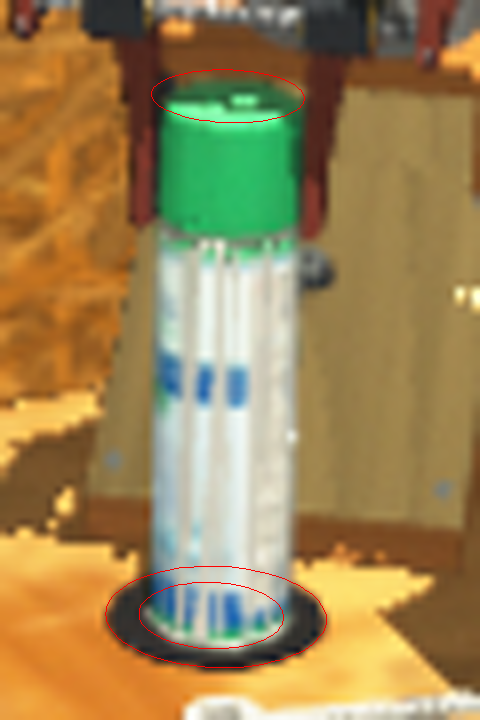

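Request:
{"name": "step_arm", "arguments": {"commands": [[[0, 0, -1], [0, 0, 0], 50]]}}

```text
time: 27.0
eef_pos: [0.5056, -0.1037, 0.1756]
ee_rot: [[0.385, 0.001, 0.923], [-0.923, -0.002, 0.385], [0.002, -1.0, 0.001]]
contact_force: [-4.4, -0.5, 15.3]
grip_width: 0.0566
```

Contact on the pad (15 N). Release gently.

Request:
{"name": "step_arm", "arguments": {"commands": [[[0, 0, 0.2], [0, 0, 0], 57], [[0, 0, 0], [0, 0, 0], 61], [[0, 0, 0], [0, 0, 0], 70], [[0, 0, 0], [0, 0, 0], 87], [[0, 0, 0], [0, 0, 0], 87], [[0, 0, 0], [0, 0, 0], 87]]}}

```text
time: 27.6
eef_pos: [0.5067, -0.1039, 0.1768]
ee_rot: [[0.385, 0.004, 0.923], [-0.923, -0.002, 0.385], [0.003, -1.0, 0.003]]
contact_force: [-0.0, 0.2, -0.2]
grip_width: 0.0861
```

Request:
{"name": "step_arm", "arguments": {"commands": [[[0, 0, 10], [0, 0, 0], 87], [[0, 0, 25], [0, 0, 0], 87], [[0, 0, 35], [0, 0, 0], 87], [[0, 0, 40], [0, 0, 0], 87], [[0, 0, 40], [0, 0, 0], 87], [[20, 30, 15], [0, 0, 0], 87], [[30, 40, 0], [0, 0, 0], 87], [[30, 40, 0], [0, 0, 0], 87]]}}

```text
time: 28.4
eef_pos: [0.5843, 0.0053, 0.3551]
ee_rot: [[0.377, 0.007, 0.926], [-0.926, -0.002, 0.377], [0.005, -1.0, 0.005]]
contact_force: [0.3, 0.3, 0.2]
grip_width: 0.0871
```

Request:
{"name": "step_arm", "arguments": {"commands": [[[20, 45, 0], [0, 0, 0], 87], [[10, 45, 0], [0, 0, 0], 87], [[0, 45, 0], [0, 0, 0], 87], [[0, 45, 0], [0, 0, 0], 87], [[-10, 45, 0], [0, 0, 0], 87], [[-20, 45, 0], [0, 0, 0], 87], [[-20, 30, 0], [0, 0, 0], 87], [[0, 0, 0], [0, 0, 0], 87]]}}

```text
time: 29.2
eef_pos: [0.5652, 0.3208, 0.3611]
ee_rot: [[0.379, 0.013, 0.925], [-0.925, -0.0, 0.379], [0.005, -1.0, 0.012]]
contact_force: [0.0, 0.1, -0.3]
grip_width: 0.0868
```

```bash
python3 -c "
from chk import *
draw('pics/s13.png',.5033,-.104,.003)
c=cam('top')
cv2.imwrite('pics/t13.png',c['image']);cv2.imwrite('pics/s13f.png',s['image'])
"
```

```text
shift [ -61.7476 -424.781  -185.1115] rot [0.0002 0.013  0.0035] pos [0.5652 0.3208 0.3611] t 29.2 F [ 0.0341  0.0691 -0.2683] 0.08679560108685501
```

View pics/s13.png

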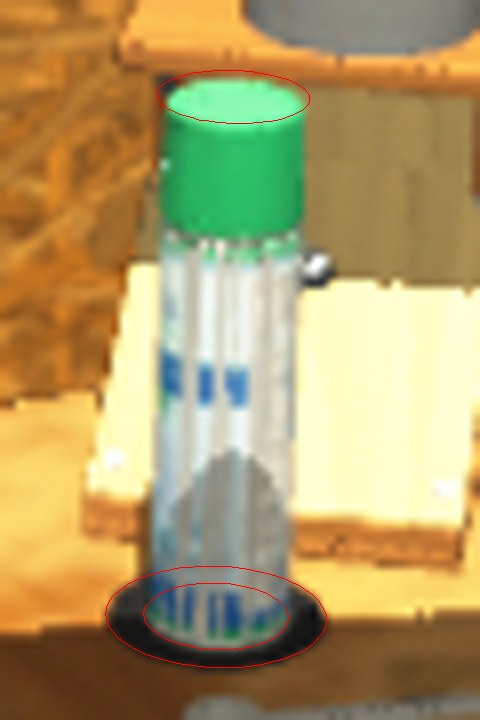

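View pics/t13.png

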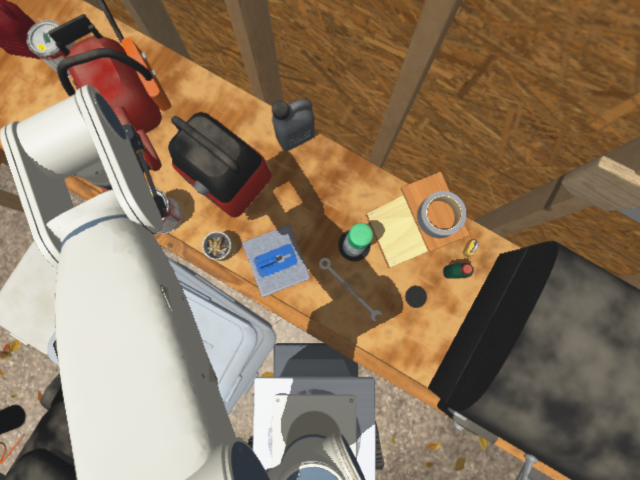

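View pics/s13f.png

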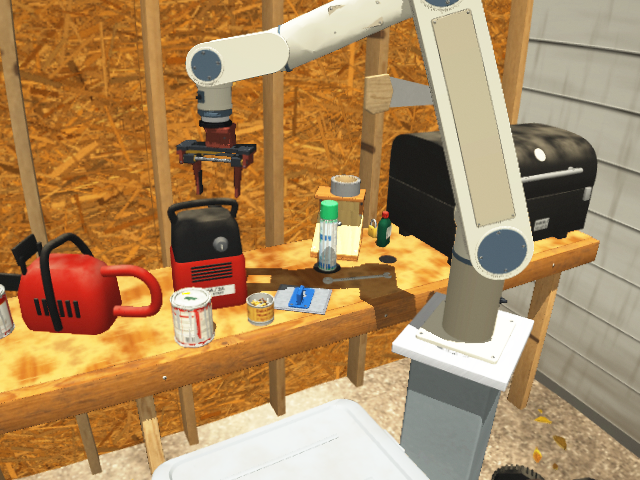

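Run:
```python
from h import *
import pickle
C,_=pickle.load(open('d0.pkl','rb'));c=C['top']
im=cv2.imread('pics/t13.png');hsv=cv2.cvtColor(im,cv2.COLOR_BGR2HSV)
m=((hsv[...,0]>55)&(hsv[...,0]<85)&(hsv[...,1]>120)&(hsv[...,2]>90)).astype(np.uint8)
k,l,st,ce=cv2.connectedComponentsWithStats(m);print([(st[i],ce[i]) for i in range(1,k) if st[i,4]>60])
b=((hsv[...,0]>100)&(hsv[...,0]<125)&(hsv[...,1]>120)).astype(np.uint8);b[:235]=0;b[290:]=0;b[:,:245]=0;b[:,310:]=0
cn=max(cv2.findContours(b,0,1)[0],key=len);r=cv2.minAreaRect(cn);print(r,onz(c,r[0],.008))
cv2.imwrite('pics/t13c.png',cv2.resize(im[220:305,235:385],None,fx=5,fy=5))
```

```text
[(array([348, 224,  24,  25, 433], dtype=int32), array([359.68591224, 235.47575058]))]
((275.137939453125, 260.3448486328125), (21.540658950805664, 40.110191345214844), 68.19859313964844) [0.4594789 0.1099308 0.008    ]
```

View pics/t13c.png

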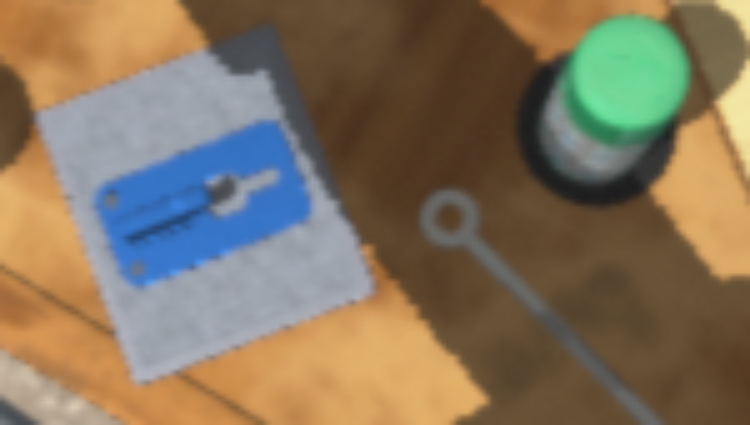

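The hanger lies flat within about 1 mm of the mat's centre. The can stands within about 2 mm of where it started on the pad, so I'm handing in.

```bash
python3 -c "
from bench import bot
print(bot.hand_in())"
```

```text
the job is handed in; nothing more can be done
None
```

The job is done and handed in, after about 29 s on the robot's clock. `hand_in` gives no verdict.

- **Can, first move:** I stood it on the bench about 170 mm from the pad, in the free direction.
- **Hanger:** I gripped the fin square to the slope and slid the hanger up about 28 mm. I then lifted it about 43 mm square to the face, drew it out about 120 mm and laid it flat on the mat, fin up.
- **Can, return:** I stood it back on the larger pad, the one it started on.

**Last checks:** The final pictures put the hanger within about 1 mm of the mat's centre. The can is upright, within about 2 mm of its starting position on the pad. The gripper touches nothing, the tape roll is on its shelf, and nothing else looks moved. I checked those other things only by eye, and the arm hid part of the paint tin in the top view.

**Forces:** The highest I read at the end of a move was about 31 N at the wrist, when the can first met the bench. Setting down the hanger read about 24 N and the can on the pad about 15 N. I saw no readings between those moments.

**Disagreements:**
- **Fin height:** The network's fin point was about 7 mm lower than my model fit, with the two views' rays missing each other by 9 mm. I used the fit, and the grasp confirmed it.
- **Slope height:** The board's screws suggested its face was about 3 mm higher than the plate fit did.
- **Can tilt:** The side view suggested the can leaned about 1° in the grip before it was set down. It stood straight after release.

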